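# Lay up a board on spacer sticks to dry flat

## Task

Lay up the freshly oiled board to dry flat: put the two thick square sticks on the big chopping board, one along each of its dark stripes, and rest the long narrow board centred across them, lengthwise with the big board. Then weigh it down: stand the salt mill on it over the stick nearer its hanging hole, and the steel press weight over the other stick. Leave the thin flat stick and the egg timer where they are.

Things in the scene. Friction and masses are not known exactly. Their poses are not given: they have to be found in the camera images.
- big_board: big wooden chopping board lying on the worktop, fixed, 280 x 180 x 20 mm. Origin: centre of its underside; x along its length, y across, z up; top face at z = 20 mm. Two dark stripes, 18 mm wide, are inlaid flush in the top, running across the board (along y) at x = -70 mm and x = +70 mm.
- long_board: long narrow wooden board, loose, lying flat, 240 x 60 x 16 mm, about 0.16 kg. Origin: centre of its underside; x along its length, y across, z up; top face at z = 16 mm. A round hanging hole, 14 mm wide, goes through it at x = +104 mm. Grip it across the 60 mm width at its middle.
- stick_a: thick square spacer stick of pale wood, loose, 150 x 18 x 18 mm, lying flat. Origin: centre of its underside; x along its length, z up. Same as stick_b; either may go on either stripe.
- stick_b: thick square spacer stick of pale wood, loose, 150 x 18 x 18 mm, lying flat. Origin: centre of its underside; x along its length, z up. Same as stick_a.
- flat_stick: thin flat stick of pale wood, loose, 150 x 18 mm and only 8 mm high: not wanted, stays where it lies. Origin: centre of its underside; x along its length, z up.
- mill: salt mill: clear glass body, grey top that flares upward, loose, one rigid piece, standing upright, 123 mm high, about 0.34 kg. Origin: centre of its underside; z up. Glass 56 mm wide up to 78 mm above the underside, neck 48 mm wide up to 88 mm, top widening from there to 52 mm at its rim; it can be gripped by the top, about 100 mm above the underside.
- press: round steel press weight (a flat disc with a wooden knob on top, as used to hold food flat in a pan), loose, standing on its disc, about 0.35 kg. Disc 60 mm in diameter, 16 mm high; upright round knob 26 mm in diameter from 22 to 56 mm above the underside: grip it there. Origin: centre of its underside; z up.
- timer: low round egg timer with a red domed top on a white base, loose, 60 mm diameter, 46 mm high: not wanted, stays where it stands. Origin: centre of its underside; z up.
Mind the look-alikes: they are no part of the job. There is more than one size of the mill; the job needs the middle-sized.

How it is judged:
On the way, in this order (a step that is already met when the one before it is completed fails the run):
1. both thick sticks lie along the dark stripes (((x of stick_a in the frame of big_board between 0.058 and 0.082 m and y of stick_a in the frame of big_board between -0.015 and 0.015 m and z of stick_a in the frame of big_board between 0.015 and 0.025 m and angle between the x axis of each of stick_a, stick_b and the y axis of big_board, either way round below 0.15 rad and x of stick_b in the frame of big_board between -0.082 and -0.058 m and y of stick_b in the frame of big_board between -0.015 and 0.015 m and z of stick_b in the frame of big_board between 0.015 and 0.025 m) or (x of stick_a in the frame of big_board between -0.082 and -0.058 m and y of stick_a in the frame of big_board between -0.015 and 0.015 m and z of stick_a in the frame of big_board between 0.015 and 0.025 m and angle between the x axis of each of stick_a, stick_b and the y axis of big_board, either way round below 0.15 rad and x of stick_b in the frame of big_board between 0.058 and 0.082 m and y of stick_b in the frame of big_board between -0.015 and 0.015 m and z of stick_b in the frame of big_board between 0.015 and 0.025 m))), for 0.2 s.
2. the long board rests across the two sticks (((x of stick_a in the frame of big_board between 0.058 and 0.082 m and y of stick_a in the frame of big_board between -0.015 and 0.015 m and z of stick_a in the frame of big_board between 0.015 and 0.025 m and angle between the x axis of each of stick_a, stick_b and the y axis of big_board, either way round below 0.15 rad and x of stick_b in the frame of big_board between -0.082 and -0.058 m and y of stick_b in the frame of big_board between -0.015 and 0.015 m and z of stick_b in the frame of big_board between 0.015 and 0.025 m) or (x of stick_a in the frame of big_board between -0.082 and -0.058 m and y of stick_a in the frame of big_board between -0.015 and 0.015 m and z of stick_a in the frame of big_board between 0.015 and 0.025 m and angle between the x axis of each of stick_a, stick_b and the y axis of big_board, either way round below 0.15 rad and x of stick_b in the frame of big_board between 0.058 and 0.082 m and y of stick_b in the frame of big_board between -0.015 and 0.015 m and z of stick_b in the frame of big_board between 0.015 and 0.025 m)) and x of long_board in the frame of big_board between -0.015 and 0.015 m and y of long_board in the frame of big_board between -0.015 and 0.015 m and z of long_board in the frame of big_board between 0.034 and 0.042 m and angle between the x axis of long_board and the x axis of big_board, either way round below 0.15 rad and angle between long_board's own z axis and vertical below 0.05 rad), for 0.2 s.
3. mill and press weight stand on the long board over the sticks (x of mill in the frame of long_board between 0.05 and 0.09 m and y of mill in the frame of long_board between -0.015 and 0.015 m and z of mill in the frame of long_board between 0.012 and 0.02 m and angle between each of mill, press's own z axis and vertical below 0.08 rad and x of press in the frame of long_board between -0.09 and -0.05 m and y of press in the frame of long_board between -0.015 and 0.015 m and z of press in the frame of long_board between 0.012 and 0.02 m), for 0.2 s.
At the end, for the whole second after the job is handed in: Thick sticks on the two stripes (12 mm across, 15 mm along, 0.15 rad); long board level on them, centred within 15 mm, lengthwise within 0.15 rad; mill upright on it 70 mm from its middle toward the hole, press 70 mm the other way (20 mm along, 15 mm across); all released, at rest (all of step 2 and all of step 3 and linear speed of each of stick_a, stick_b, long_board, mill, press below 0.02 m/s); the robot touches nothing.
It fails at once if the flat stick or the egg timer is shifted by more than 30 mm (distance of any of flat_stick, timer from where it was at the start of the episode above 0.03 m).
It also fails if it takes over 128 s, if anything falls off the work surface, if the arm or the gripper's body presses on something with over 40 N, if the wrist force passes 120 N, or if a joint passes its speed limit or range.

## Robot

A 7-joint arm with a two-finger parallel gripper is mounted at the origin on a cart in front of the work surface, level with it; the furniture and walls round the work are solid. World frame = base frame: x ahead of the robot, y to its left, z up, the work surface at z = 0. Lengths are in m, angles in rad, forces in N, time in s.
With the tool pointing down it reaches from about 0.425 to 0.925 m from the base axis. Payload 6.8 kg.
Tool frame: the origin (TCP) lies midway between the tips of the shut fingers; the grasp point (between the pads) lies 19 mm behind it; y points along the fingers, z is the direction in which the jaws open and shut, and the axes are right-handed (so a half turn about y gives the same grasp; the last joint's range is limited). The gripper opens to 85 mm and grips with 20 to 120 N. Pads are 22 mm wide; open, the fingers measure 114 mm over their backs; the gripper's body (76 mm by 85 mm) begins 54 mm behind the grasp point. The pads swing forward as they close: fully open they stand 13 mm farther back than shut.
Start: joints at [-1.402, 0.477, 0.022, 1.555, -0.011, 1.109, -0.083], TCP at [0.184, 0.649, 0.231] pointing down, gripper open.
Joint ranges: [-2.96, 2.96], [-0.34, 2.1], [-1.41, 1.46], [0.24, 2.44], [-1.37, 4.51], [0.17, 1.92], [-2.96, 2.96]. Speed limits (rad/s): [2.39, 2.39, 3.14, 3.14, 3.14, 3.14, 3.14].

## Interface

Orientations are given as a rotation vector (axis times angle).
In Python, from bench import r gives the robot as it stands.
- The arm moves only by the tool send_rows, never from a script. Its argument "rows" is text: rows parted by semicolons, each of 6 numbers parted by spaces: the shift along the world's x, y, z in m, then the turn, a rotation vector about the world's x, y, z in rad. A call has 1 to 20 rows; each row shifts and turns the commanded pose from where the row before left it; what a row does not reach is not made up. A row lasts 1/10 s, in which the tool goes at most 50 mm and 8.59 degrees, less where a joint would pass 70% of its speed; a pose out of reach is approached as far as the arm can. A call is refused whole if a number of a shift passes 0.05 or a number of a turn 0.15, either way. A call with a gripper value outside its range is refused whole. "grip" is the finger opening in m, from 0 to 0.0854, set as the call begins (left out, the last holds). The fingers move at their own pace and stop on an object; "grip_force" is the grip in N (left out, the last holds). Time passes only in rows, so rows that do not move let the fingers close. It gives the time, the measured TCP pose, the force and the opening at its end, in the units of the state.
- r.get_obs(): the state, without advancing time (a new reading comes with each control period).
- r.grab_frame(name): name is "side" or "top"; returns a dict with "pixels" (420x560x3 uint8, red, green, blue), "intrinsics" (3x3 intrinsics, pixels), "position" and "orientation" of the camera in the world. Camera axes: x right, y up, looking along -z (the intrinsics and any distortion apply to the point x, -y, -z); pixel columns grow to the right and rows downward; lengths in m; the calibration is good to about 2 mm. A picture is of the moment at which its call begins. There is no depth.
- r.hand_in(): hands the job in, once; it reports no verdict.
The state is a dict: "clock": time; "joints": joint angles; "qvel": joint speeds; "tau": joint torques, N m; "tcp_pos": TCP position; "orientation": TCP orientation; "contact_force": force on the tool from outside, world axes, zero at the start; "moment": the same for the moment, N m; "grip_width": finger opening in m.
Only numpy, scipy, OpenCV 4.12 (cv2) and the standard library are available. Lean on these libraries where they do the work, as an engineer would, in place of code of your own. Each camera call takes 0.05 s, during which the arm holds its last target.

## Working session

There is one attempt and no reset: what is moved stays moved. The work goes in short steps, Python scripts to look and compute and a tool call to move; the robot and the scene stay as the last step left them, time stands still between calls to the robot, and variables do not carry over. Pictures are saved under pics/ and viewed, and the job is handed in when it is done.

Besides the shell and the picture viewer there is one more tool, called after "Call:" as name(argument=value, ...) on one line, values as JSON. send_rows: Moves the arm, as the interface text tells. Its arguments: {"type":"object","properties":{"rows":{"type":"string"},"grip":{"type":"number"},"grip_force":{"type":"number"}},"required":["rows"]}

```bash
ls; mkdir -p pics
cat > h.py <<'E'
import numpy as np, cv2
from bench import r
from scipy.spatial.transform import Rotation as R
def grab(n,fn=None):
    f=r.grab_frame(n)
    if fn: cv2.imwrite('pics/'+fn,cv2.cvtColor(f['pixels'],cv2.COLOR_RGB2BGR))
    return f
E
python3 - <<'E'
from h import *
o=r.get_obs()
for k,v in o.items(): print(k,np.round(v,4))
for n in('side','top'):
    f=grab(n,n+'0.png')
    print({k:v for k,v in f.items() if k!='pixels'})
E
```

```text
pics
clock 0.0
joints [-1.4021  0.4778  0.0223  1.5565 -0.0115  1.1093 -0.0831]
qvel [ 0.0015 -0.0001  0.      0.0015 -0.0009  0.      0.0013]
tau [ 3.00000e-04 -5.96457e+01  1.60830e+00 -2.81186e+01  1.25000e-02
  9.40000e-03 -0.00000e+00]
tcp_pos [0.1843 0.6487 0.2303]
orientation [-1.5617  0.2174 -0.2172]
contact_force [ 0.1662 -0.1117 -0.641 ]
moment [ 0.0048 -0.0142 -0.011 ]
grip_width 0.0859
{'intrinsics': array([[504.54841373,   0.        , 278.77130776],
       [  0.        , 504.54841373, 213.4596918 ],
       [  0.        ,   0.        ,   1.        ]]), 'position': array([0.41276907, 1.35351525, 0.65455061]), 'orientation': array([ 0.06235818, -1.6974645 , -2.54519031])}
{'intrinsics': array([[489.45393223,   0.        , 278.02275826],
       [  0.        , 489.45393223, 201.31604023],
       [  0.        ,   0.        ,   1.        ]]), 'position': array([ 0.35860734, -0.07839659,  1.31931948]), 'orientation': array([ 0.10575104, -0.13747018, -1.56502387])}
```

View pics/side0.png

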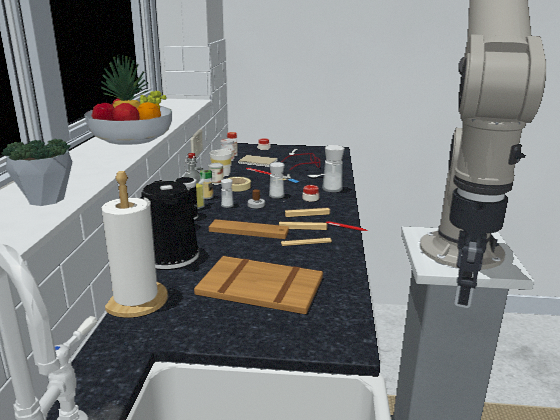

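View pics/top0.png

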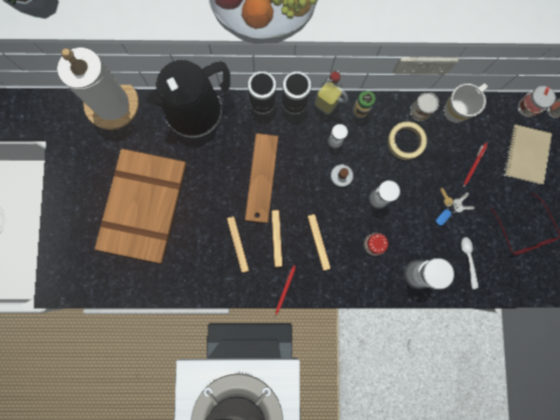

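```bash
cat >> h.py <<'E'
def cam(f):
    return f['intrinsics'],np.array(f['position']),R.from_rotvec(f['orientation']).as_matrix()
def ray(f,u,v):
    K,p,M=cam(f); d=np.array([(u-K[0,2])/K[0,0],-(v-K[1,2])/K[1,1],-1.]); return p,M@d
def onplane(f,u,v,z):
    p,d=ray(f,u,v); return p+d*(z-p[2])/d[2]
def proj(f,P):
    K,p,M=cam(f); q=M.T@(np.asarray(P)-p); return np.array([K[0,2]+K[0,0]*q[0]/-q[2],K[1,2]+K[1,1]*(-q[1])/-q[2]])
def crop(fn,out,x0,y0,x1,y1,s):
    im=cv2.imread('pics/'+fn)[y0:y1,x0:x1]; cv2.imwrite('pics/'+out,cv2.resize(im,None,fx=s,fy=s,interpolation=cv2.INTER_CUBIC))
E
python3 - <<'E'
from h import *
crop('side0.png','s_crop.png',195,130,375,310,3.3) if 0 else crop('side0.png','s_crop.png',190,140,380,260,4)
crop('top0.png','t_crop.png',210,100,410,290,3)
E
```

```text
(no output)
```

View pics/s_crop.png

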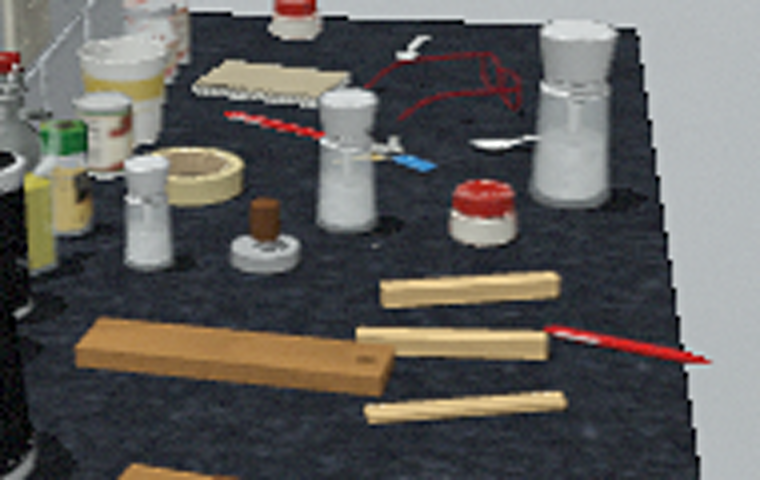

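View pics/t_crop.png

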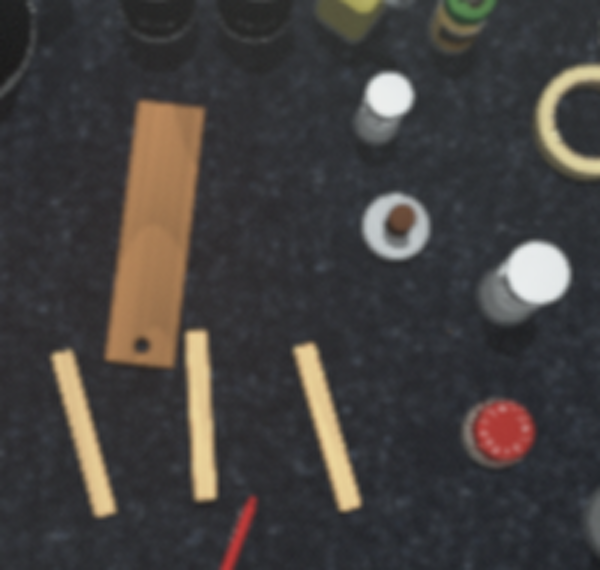

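Run:
```python
from h import *
f=grab('top'); im=f['pixels']; hsv=cv2.cvtColor(im,cv2.COLOR_RGB2HSV)
def show(name,mask,box,z,minA=60):
    x0,y0,x1,y1=box; m=np.zeros(mask.shape,np.uint8); m[y0:y1,x0:x1]=mask[y0:y1,x0:x1]
    cs,_=cv2.findContours(m,cv2.RETR_EXTERNAL,cv2.CHAIN_APPROX_NONE)
    for c in cs:
        if cv2.contourArea(c)<minA: continue
        w=np.array([onplane(f,*p,z)[:2] for p in c[:,0].astype(float)]).astype(np.float32)
        rc=cv2.minAreaRect(w*1000); b=cv2.boxPoints(cv2.minAreaRect(c))
        print(name,'px',c[:,0].mean(0).round(),'c',np.round(rc[0],1),'size',np.round(rc[1],1),'ang',round(rc[2],2),'box',np.round(cv2.boxPoints(rc)).astype(int).tolist())
pale=((hsv[...,0]>12)&(hsv[...,0]<28)&(hsv[...,2]>150)&(hsv[...,1]>60)).astype(np.uint8)
show('stick',pale,(220,200,335,280),.018)
br=((hsv[...,0]<20)&(hsv[...,1]>80)&(hsv[...,2]>60)).astype(np.uint8)
show('long',br,(240,125,281,226),.016)
show('big',br,(85,140,195,270),.02)
print(hsv[200,262],hsv[200,140],hsv[244,238],hsv[158,150])
red=((hsv[...,1]>150)&((hsv[...,0]<8)|(hsv[...,0]>172))).astype(np.uint8)
show('timer',red,(360,225,395,262),.04)
def pl(n,u,v,z): print(n,np.round(onplane(f,u,v,z),4))
white=((hsv[...,1]<40)&(hsv[...,2]>180)).astype(np.uint8)
show('mill',white,(370,175,402,212),.123)
show('millsmall',white,(325,120,350,150),.09)
g=((hsv[...,2]>95)&(hsv[...,1]<60)).astype(np.uint8)
show('press',g,(328,160,356,190),.016)
```

```text
stick px [237. 244.] c [447.1   3. ] size [148.1  18.6] ang 16.04 box [[373, -8], [379, -26], [521, 15], [516, 32]]
stick px [319. 242.] c [ 453.8 -212.7] size [149.2  19. ] ang 15.61 box [[379, -224], [384, -242], [528, -202], [523, -183]]
stick px [276. 238.] c [ 464.  -100.4] size [149.4  19. ] ang 3.28 box [[389, -95], [390, -114], [539, -106], [538, -87]]
stick px [257. 210.] c [539.7 -48.5] size [55.8 56.8] ang 84.43 box [[509, -74], [565, -79], [571, -23], [514, -18]]
long px [261. 178.] c [628.6 -59.6] size [ 64.5 245.5] ang 83.18 box [[503, -77], [747, -106], [754, -42], [511, -13]]
big px [140. 206.] c [551.  261.9] size [184.7 283.3] ang 78.49 box [[394, 200], [671, 143], [708, 324], [431, 381]]
[ 15 125 155] [ 14 128 165] [ 20  90 225] [ 14 126 168]
timer px [377. 244.] c [ 445.3 -366.3] size [41.  48.1] ang 14.02 box [[420, -348], [431, -395], [471, -385], [459, -338]]
mill px [388. 190.] c [ 574.6 -378.8] size [49.  49.1] ang 43.91 box [[540, -378], [574, -414], [609, -380], [575, -344]]
millsmall px [339. 131.] c [ 736.9 -263.4] size [35.3 36.3] ang 45.46 box [[712, -263], [737, -289], [762, -264], [736, -238]]
press px [342. 175.] c [ 635.6 -277.7] size [59.8 61.3] ang 44.93 box [[593, -277], [636, -321], [678, -278], [635, -235]]
```

Run:
```python
from h import *
f=grab('side','side1.png'); t=grab('top','top1.png')
def rect(c,a,L,W,z):
    a=np.deg2rad(a);u=np.array([np.cos(a),np.sin(a)]);v=np.array([-u[1],u[0]]);c=np.array(c)
    return [np.r_[c+s*L/2*u+q*W/2*v,z] for s,q in((1,1),(1,-1),(-1,-1),(-1,1))]
def circ(c,d,z): return [np.r_[c[0]+d/2*np.cos(a),c[1]+d/2*np.sin(a),z] for a in np.linspace(0,2*np.pi,40)]
S=[rect((.551,.262),-11.6,.28,.18,.02),rect((.6285,-.0595),-6.8,.24,.06,.016),
 rect((.454,-.2127),15.6,.15,.018,.018),rect((.464,-.1004),3.1,.15,.018,.018),rect((.447,.003),16,.15,.018,.008),
 circ((.575,-.379),.052,.123),circ((.575,-.379),.056,0),circ((.6357,-.2777),.06,.016)]
for ff,n in((f,'side1.png'),(t,'top1.png')):
    im=cv2.imread('pics/'+n); im=cv2.resize(im,None,fx=4,fy=4,interpolation=cv2.INTER_CUBIC)
    for s in S:
        p=np.array([proj(ff,q) for q in s]); cv2.polylines(im,[np.round((p+.5)*4).astype(int)],True,(0,255,0),1,cv2.LINE_AA)
    if n[0]=='s': cv2.imwrite('pics/ov_s.png',im[560:1040,700:1440]); cv2.imwrite('pics/ov_s2.png',im[1000:1280,740:1340])
    else: cv2.imwrite('pics/ov_t.png',im[480:1100,900:1640][:, :][:600]); cv2.imwrite('pics/ov_t2.png',im[540:1100,340:800])
o=r.get_obs(); print(R.from_rotvec(o['orientation']).as_matrix().round(3))
for n,(u,v,z) in dict(kettle=(193,134,0),towelbase=(112,128,0)).items(): print(n,onplane(t,u,v,z))
```

```text
[[ 0.962 -0.     0.273]
 [-0.273 -0.001  0.962]
 [ 0.    -1.    -0.001]]
kettle [0.75308584 0.13138514 0.        ]
towelbase [ 7.68774554e-01  3.55802890e-01 -2.22044605e-16]
```

View pics/ov_s.png

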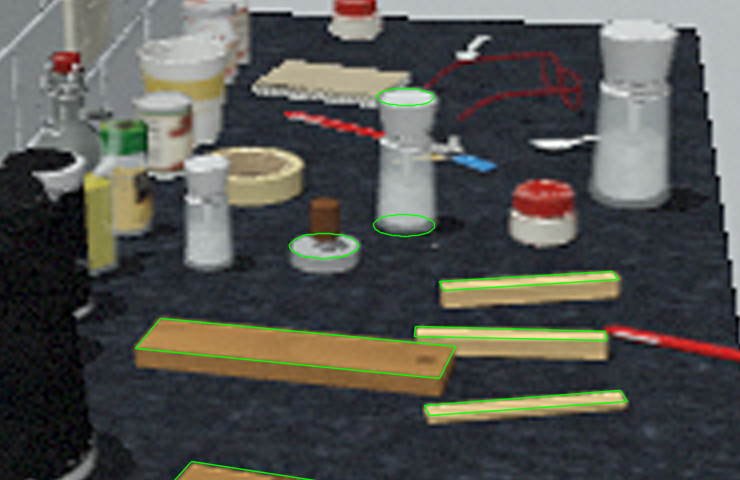

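View pics/ov_s2.png

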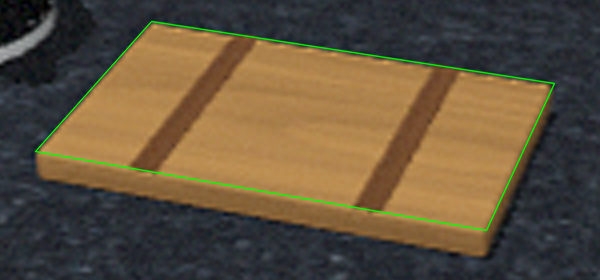

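View pics/ov_t.png

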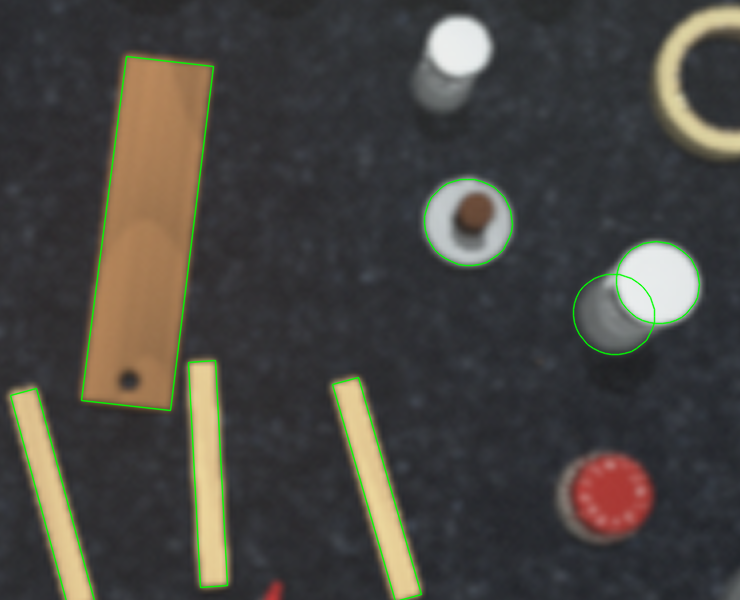

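View pics/ov_t2.png

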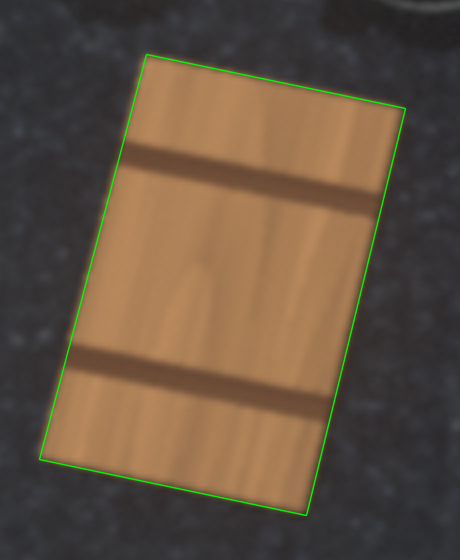

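Call:
send_rows(rows="0.0316 -0.0349 0 0 0 -0.144;0.0316 -0.0349 0 0 0 -0.144;0.0316 -0.0349 0 0 0 -0.144;0.0316 -0.0349 0 0 0 -0.144;0.0316 -0.0349 0 0 0 -0.144;0.0316 -0.0349 0 0 0 -0.144;0.0316 -0.0349 0 0 0 -0.144;0.0316 -0.0349 0 0 0 -0.144;0.0316 -0.0349 0 0 0 -0.144;0.0316 -0.0349 0 0 0 -0.144;-0.0042 -0.0466 0 0 0 -0.144;-0.0042 -0.0466 0 0 0 -0.144;-0.0042 -0.0466 0 0 0 -0.144;-0.0042 -0.0466 0 0 0 -0.144;-0.0042 -0.0466 0 0 0 -0.144;-0.0042 -0.0466 0 0 0 -0.144;-0.0042 -0.0466 0 0 0 -0.144;-0.0042 -0.0466 0 0 0 -0.144;-0.0042 -0.0466 -0.03 0 0 0;-0.0042 -0.0466 -0.03 0 0 0", grip=0.05, grip_force=50)

```text
clock: 2.25
tcp_pos: [0.4599, -0.1577, 0.1774]
orientation: [-0.282, 2.074, -2.074]
contact_force: [0.9, 0.3, 0.5]
grip_width: 0.0499
```

```bash
cat >> h.py <<'E'
def go(x,y,z,jaw,n=None):
    o=r.get_obs(); M=R.from_rotvec(o['orientation']).as_matrix()
    d=np.array([x,y,z])-o['tcp_pos']; a=np.radians(jaw); zt=np.array([np.cos(a),np.sin(a),0]); y_=np.array([0,0,-1.])
    T=np.c_[np.cross(y_,zt),y_,zt]; w=R.from_matrix(T@M.T).as_rotvec()
    print('t',o['clock'],'pos',np.round(o['tcp_pos'],4),'jaw',round(np.degrees(np.arctan2(M[1,2],M[0,2])),2),'d',np.round(d,4),'|d|',round(float(np.linalg.norm(d)),3),'w',np.round(w,3),'F',np.round(o['contact_force'],1),'grip',round(float(o['grip_width']),4),'J',np.round(o['joints'],2))
    if n: print('per row',np.round(d/n,4),np.round(w/n,4))
E
sed -n 1,2p h.py >/dev/null; python3 -c "
from h import *
go(.454,-.2127,.06,-74.4)"
```

```text
t 2.25 pos [ 0.4599 -0.1577  0.1774] jaw -74.32 d [-0.0059 -0.055  -0.1174] |d| 0.13 w [-0.     0.003 -0.001] F [0.9 0.3 0.5] grip 0.0499 J [-0.5   0.3   0.84  2.09 -0.3   0.86 -0.78]
```

Call:
send_rows(rows="-0.004 -0.0467 -0.03 0 0 0;0 0 -0.04 0 0 0;0 0 -0.02 0 0 0;0 0 0 0 0 0;0 0 0 0 0 0")

```text
clock: 2.75
tcp_pos: [0.4559, -0.1985, 0.0908]
orientation: [-0.285, 2.075, -2.076]
contact_force: [0.2, -0.1, -0.3]
grip_width: 0.05
```

```bash
python3 -c "
from h import *
go(.454,-.2127,.003,-74.4)"
```

```text
t 2.75 pos [ 0.4559 -0.1985  0.0908] jaw -74.38 d [-0.0019 -0.0142 -0.0878] |d| 0.089 w [ 0. -0. -0.] F [ 0.2 -0.1 -0.3] grip 0.05 J [-0.28  0.47  0.72  2.13 -0.48  0.7  -0.54]
```

Call:
send_rows(rows="-0.0019 -0.0142 -0.02 0 0 0;0 0 -0.03 0 0 0;0 0 -0.025 0 0 0;0 0 -0.0128 0 0 0;0 0 0 0 0 0;0 0 0 0 0 0")

```text
clock: 3.35
tcp_pos: [0.4548, -0.2127, 0.0038]
orientation: [-0.283, 2.074, -2.075]
contact_force: [-0.2, -0.3, -0.0]
grip_width: 0.0497
```

```bash
python3 -c "
from h import *
go(.454,-.2127,.003,-74.4)
grab('side','a.png');crop('a.png','a2.png',190,130,380,260,4)"
```

```text
t 3.35 pos [ 0.4548 -0.2127  0.0038] jaw -74.35 d [-0.0008  0.     -0.0008] |d| 0.001 w [ 0.001  0.002 -0.001] F [-0.2 -0.3 -0. ] grip 0.0497 J [-0.12  0.62  0.55  2.15 -0.64  0.53 -0.38]
```

View pics/a2.png

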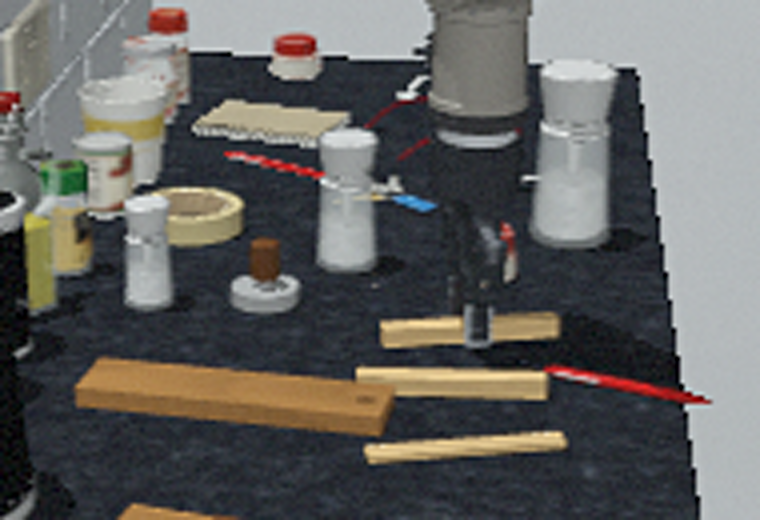

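The gripper straddles the right-hand thick stick at about (309,212). Now close and lift.

Call:
send_rows(rows="0 0 0 0 0 0;0 0 0 0 0 0;0 0 0 0 0 0;0 0 0 0 0 0;0 0 0 0 0 0;0 0 0 0 0 0", grip=0.005)

```text
clock: 4.0
tcp_pos: [0.4544, -0.2126, 0.0035]
orientation: [-0.283, 2.075, -2.075]
contact_force: [-1.2, 1.7, 7.6]
grip_width: 0.0166
```

Call:
send_rows(rows="0 0 0.02 0 0 0;0 0 0.04 0 0 0;0 0 0.04 0 0 0;0 0 0.04 0 0 0;0 0 0 0 0 0;0 0 0 0 0 0")

```text
clock: 4.6
tcp_pos: [0.4544, -0.2122, 0.1434]
orientation: [-0.283, 2.074, -2.074]
contact_force: [0.2, 0.3, -0.1]
grip_width: 0.0167
```

```bash
python3 -c "
from h import *
a=np.radians(-11.6);c=np.array([.551,.262]);u=np.array([np.cos(a),np.sin(a)])
print(c+.07*u,c-.07*u)
go(*(c+.07*u),.14,-11.6,14)"
```

```text
[0.61957027 0.24792455] [0.48242973 0.27607545]
t 4.6 pos [ 0.4544 -0.2122  0.1434] jaw -74.34 d [ 0.1652  0.4601 -0.0034] |d| 0.489 w [-0.002  0.002  1.095] F [ 0.2  0.3 -0.1] grip 0.0167 J [-0.33  0.4   0.81  2.09 -0.4   0.81 -0.58]
per row [ 0.0118  0.0329 -0.0002] [-0.0001  0.0001  0.0782]
```

Call:
send_rows(rows="0.0118 0.0329 0 0 0 0.0782;0.0118 0.0329 0 0 0 0.0782;0.0118 0.0329 0 0 0 0.0782;0.0118 0.0329 0 0 0 0.0782;0.0118 0.0329 0 0 0 0.0782;0.0118 0.0329 0 0 0 0.0782;0.0118 0.0329 0 0 0 0.0782;0.0118 0.0329 0 0 0 0.0782;0.0118 0.0329 0 0 0 0.0782;0.0118 0.0329 0 0 0 0.0782;0.0118 0.0329 0 0 0 0.0782;0.0118 0.0329 0 0 0 0.0782;0.0118 0.0329 0 0 0 0.0782;0.0118 0.0329 0 0 0 0.0782;0 0 -0.03 0 0 0;0 0 -0.03 0 0 0;0 0 0 0 0 0;0 0 0 0 0 0")

```text
clock: 6.4
tcp_pos: [0.6181, 0.2473, 0.0813]
orientation: [-1.109, 1.359, -1.358]
contact_force: [0.9, -0.5, 0.5]
grip_width: 0.0166
```

```bash
python3 -c "
from h import *
go(.6196,.2479,.0245,-11.6)
grab('top','b.png');crop('b.png','b2.png',60,120,260,290,3)"
```

```text
t 6.4 pos [0.6181 0.2473 0.0813] jaw -11.68 d [ 0.0015  0.0006 -0.0568] |d| 0.057 w [ 0.002 -0.003  0.001] F [ 0.9 -0.5  0.5] grip 0.0166 J [-0.75  0.66  0.4   1.71 -0.32  0.84 -0.41]
```

View pics/b2.png

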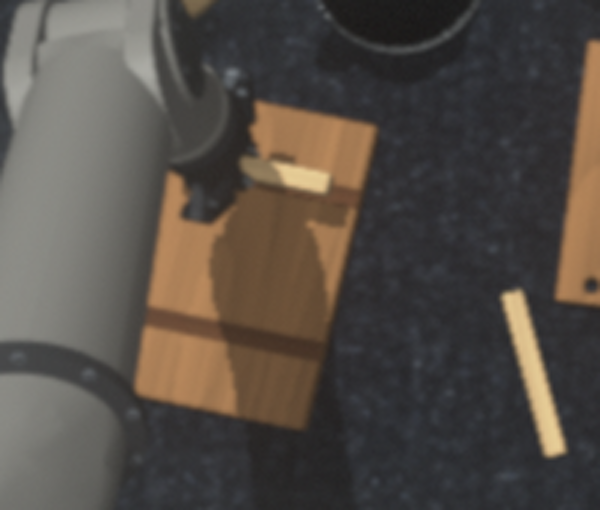

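Call:
send_rows(rows="0.0015 0.0006 -0.03 0 0 0;0 0 -0.02 0 0 0;0 0 -0.005 0 0 0;0 0 -0.0025 0 0 0;0 0 0 0 0 0;0 0 0 0 0 0")

```text
clock: 7.05
tcp_pos: [0.6215, 0.249, 0.0266]
orientation: [-1.104, 1.357, -1.357]
contact_force: [-0.0, 0.8, -0.4]
grip_width: 0.0167
```

```bash
python3 -c "
from h import *
go(.6196,.2479,.0235,-11.6)"
```

```text
t 7.05 pos [0.6215 0.249  0.0266] jaw -11.65 d [-0.0019 -0.0011 -0.0031] |d| 0.004 w [-0.001  0.002  0.001] F [-0.   0.8 -0.4] grip 0.0167 J [-0.73  0.73  0.37  1.73 -0.36  0.75 -0.39]
```

Call:
send_rows(rows="-0.0019 -0.0011 -0.002 0 0 0;0 0 -0.001 0 0 0;0 0 0 0 0 0;0 0 0 0 0 0")

```text
clock: 7.45
tcp_pos: [0.619, 0.2477, 0.0236]
orientation: [-1.105, 1.357, -1.357]
contact_force: [-3.2, -0.8, 8.1]
grip_width: 0.017
```

```bash
python3 -c "
from h import *
go(.6196,.2479,.0235,-11.6)"
```

```text
t 7.45 pos [0.619  0.2477 0.0236] jaw -11.65 d [ 0.0006  0.0002 -0.0001] |d| 0.001 w [-0.001  0.001  0.001] F [-3.2 -0.8  8.1] grip 0.017 J [-0.73  0.73  0.37  1.73 -0.36  0.74 -0.38]
```

Touching down (8 N). Release and lift.

Call:
send_rows(rows="0 0 0 0 0 0;0 0 0 0 0 0;0 0 0 0 0 0;0 0 0 0 0 0;0 0 0.02 0 0 0;0 0 0.04 0 0 0;0 0 0.04 0 0 0;0 0 0.02 0 0 0;0 0 0 0 0 0;0 0 0 0 0 0", grip=0.05)

```text
clock: 8.45
tcp_pos: [0.6184, 0.2477, 0.142]
orientation: [-1.106, 1.357, -1.357]
contact_force: [0.4, 0.2, -0.9]
grip_width: 0.0501
```

```bash
python3 -c "
from h import *
go(.464,-.1004,.12,-86.9,12)
go(.464,-.1004,.12,-86.9,10)"
```

```text
t 8.45 pos [0.6184 0.2477 0.142 ] jaw -11.63 d [-0.1544 -0.3481 -0.022 ] |d| 0.381 w [-0.     0.    -1.314] F [ 0.4  0.2 -0.9] grip 0.0501 J [-0.78  0.58  0.44  1.68 -0.29  0.94 -0.44]
per row [-0.0129 -0.029  -0.0018] [-0.      0.     -0.1095]
t 8.45 pos [0.6184 0.2477 0.142 ] jaw -11.63 d [-0.1544 -0.3481 -0.022 ] |d| 0.381 w [-0.     0.    -1.314] F [ 0.4  0.2 -0.9] grip 0.0501 J [-0.78  0.58  0.44  1.68 -0.29  0.94 -0.44]
per row [-0.0154 -0.0348 -0.0022] [-0.      0.     -0.1314]
```

Call:
send_rows(rows="-0.0129 -0.029 0 0 0 -0.1095;-0.0129 -0.029 0 0 0 -0.1095;-0.0129 -0.029 0 0 0 -0.1095;-0.0129 -0.029 0 0 0 -0.1095;-0.0129 -0.029 0 0 0 -0.1095;-0.0129 -0.029 0 0 0 -0.1095;-0.0129 -0.029 0 0 0 -0.1095;-0.0129 -0.029 0 0 0 -0.1095;-0.0129 -0.029 0 0 0 -0.1095;-0.0129 -0.029 0 0 0 -0.1095;-0.0129 -0.029 0 0 0 -0.1095;-0.0129 -0.029 0 0 0 -0.1095;0 0 -0.03 0 0 0;0 0 -0.04 0 0 0;0 0 0 0 0 0;0 0 0 0 0 0")

```text
clock: 10.05
tcp_pos: [0.4625, -0.1007, 0.0715]
orientation: [-0.062, 2.196, -2.197]
contact_force: [0.7, -0.2, 0.8]
grip_width: 0.0501
```

```bash
python3 -c "
from h import *
go(.464,-.1004,.003,-86.9,3)
t=grab('top','c.png');crop('c.png','c2.png',60,120,360,290,2.6)"
```

```text
t 10.05 pos [ 0.4625 -0.1007  0.0715] jaw -86.97 d [ 0.0015  0.0003 -0.0685] |d| 0.069 w [ 0.001 -0.004  0.001] F [ 0.7 -0.2  0.8] grip 0.0501 J [-0.51  0.49  0.74  2.19 -0.55  0.65 -0.89]
per row [ 0.0005  0.0001 -0.0228] [ 0.0003 -0.0012  0.0004]
```

View pics/c2.png

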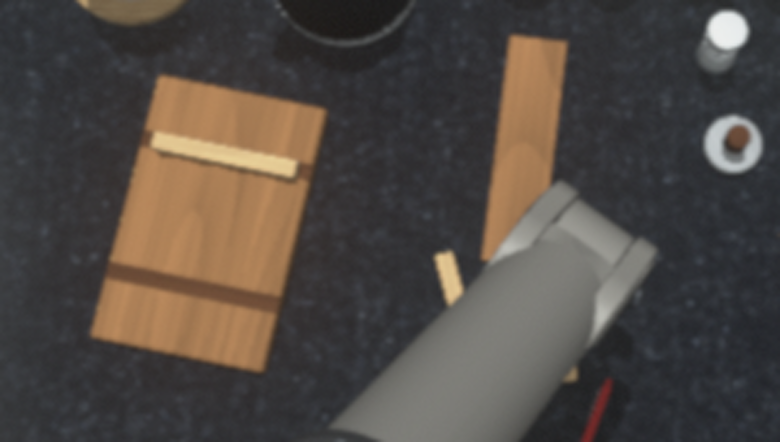

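Call:
send_rows(rows="0.0015 0.0003 -0.025 0 0 0;0 0 -0.03 0 0 0;0 0 -0.013 0 0 0;0 0 0 0 0 0;0 0 0 0 0 0")

```text
clock: 10.6
tcp_pos: [0.4664, -0.1002, 0.0054]
orientation: [-0.057, 2.193, -2.193]
contact_force: [0.0, -0.4, -0.2]
grip_width: 0.0503
```

Call:
send_rows(rows="0 0 0 0 0 0;0 0 0 0 0 0;0 0 0 0 0 0;0 0 0 0 0 0;0 0 0 0 0 0;0 0 0 0 0 0", grip=0.005)

```text
clock: 11.2
tcp_pos: [0.4661, -0.1, 0.0053]
orientation: [-0.057, 2.194, -2.193]
contact_force: [-2.7, 0.9, 9.4]
grip_width: 0.0164
```

Call:
send_rows(rows="0 0 0.02 0 0 0;0 0 0.04 0 0 0;0 0 0.04 0 0 0;0 0 0.04 0 0 0;0 0 0 0 0 0;0 0 0 0 0 0")

```text
clock: 11.8
tcp_pos: [0.4659, -0.0996, 0.145]
orientation: [-0.057, 2.194, -2.192]
contact_force: [0.0, 0.8, -1.4]
grip_width: 0.0168
```

```bash
python3 -c "
from h import *
go(.4824,.2761,.14,-11.6,12)"
```

```text
t 11.8 pos [ 0.4659 -0.0996  0.145 ] jaw -86.89 d [ 0.0165  0.3757 -0.005 ] |d| 0.376 w [-3.000e-03  1.000e-03  1.314e+00] F [ 0.   0.8 -1.4] grip 0.0168 J [-0.64  0.37  0.89  2.15 -0.41  0.8  -1.01]
per row [ 0.0014  0.0313 -0.0004] [-2.000e-04  1.000e-04  1.095e-01]
```

Call:
send_rows(rows="0.0014 0.0315 0 0 0 0.1095;0.0014 0.0315 0 0 0 0.1095;0.0014 0.0315 0 0 0 0.1095;0.0014 0.0315 0 0 0 0.1095;0.0014 0.0315 0 0 0 0.1095;0.0014 0.0315 0 0 0 0.1095;0.0014 0.0315 0 0 0 0.1095;0.0014 0.0315 0 0 0 0.1095;0.0014 0.0315 0 0 0 0.1095;0.0014 0.0315 0 0 0 0.1095;0.0014 0.0315 0 0 0 0.1095;0.0014 0.0315 0 0 0 0.1095;0 0 -0.03 0 0 0;0 0 -0.04 0 0 0;0 0 -0.03 0 0 0;0 0 0 0 0 0;0 0 0 0 0 0")

```text
clock: 13.5
tcp_pos: [0.4815, 0.2771, 0.0434]
orientation: [-1.109, 1.358, -1.358]
contact_force: [1.1, 0.7, -0.2]
grip_width: 0.0169
```

```bash
python3 -c "
from h import *
go(.4824,.278,.0255,-11.6)"
```

```text
t 13.5 pos [0.4815 0.2771 0.0434] jaw -11.68 d [ 0.0009  0.0009 -0.0179] |d| 0.018 w [ 0.002 -0.002  0.001] F [ 1.1  0.7 -0.2] grip 0.0169 J [-0.94  0.57  0.39  2.   -0.35  0.64 -0.52]
```

Call:
send_rows(rows="0.0009 0.0009 -0.01 0 0 0;0 0 -0.005 0 0 0;0 0 -0.0025 0 0 0;0 0 0 0 0 0;0 0 0 0 0 0")

```text
clock: 14.0
tcp_pos: [0.4832, 0.2789, 0.0269]
orientation: [-1.106, 1.357, -1.357]
contact_force: [0.9, -0.3, -1.1]
grip_width: 0.0166
```

```bash
python3 -c "
from h import *
go(.4824,.278,.0255,-11.6)"
```

```text
t 14.0 pos [0.4832 0.2789 0.0269] jaw -11.65 d [-0.0008 -0.0009 -0.0014] |d| 0.002 w [-0.     0.     0.001] F [ 0.9 -0.3 -1.1] grip 0.0166 J [-0.92  0.6   0.38  2.   -0.37  0.61 -0.5 ]
```

Call:
send_rows(rows="-0.0008 -0.0009 -0.0014 0 0 0;0 0 0 0 0 0;0 0 0 0 0 0")

```text
clock: 14.3
tcp_pos: [0.4823, 0.278, 0.0254]
orientation: [-1.106, 1.357, -1.357]
contact_force: [-0.4, -0.6, 0.7]
grip_width: 0.0167
```

Call:
send_rows(rows="0 0 0 0 0 0;0 0 0 0 0 0;0 0 0 0 0 0;0 0 0 0 0 0;0 0 0.02 0 0 0;0 0 0.04 0 0 0;0 0 0.04 0 0 0;0 0 0.02 0 0 0;0 0 0 0 0 0;0 0 0 0 0 0", grip=0.045)

```text
clock: 15.3
tcp_pos: [0.482, 0.2781, 0.1452]
orientation: [-1.106, 1.357, -1.357]
contact_force: [-0.5, 0.8, -0.7]
grip_width: 0.0448
```

```bash
python3 -c "
from h import *
go(.6285,-.0595,.12,83.2,12)
go(.6285,-.0595,.12,83.2,14)"
```

```text
t 15.3 pos [0.482  0.2781 0.1452] jaw -11.63 d [ 0.1465 -0.3376 -0.0252] |d| 0.369 w [-1.000e-03 -0.000e+00  1.655e+00] F [-0.5  0.8 -0.7] grip 0.0448 J [-1.02  0.42  0.48  1.95 -0.26  0.84 -0.6 ]
per row [ 0.0122 -0.0281 -0.0021] [-0.     -0.      0.1379]
t 15.3 pos [0.482  0.2781 0.1452] jaw -11.63 d [ 0.1465 -0.3376 -0.0252] |d| 0.369 w [-1.000e-03 -0.000e+00  1.655e+00] F [-0.5  0.8 -0.7] grip 0.0448 J [-1.02  0.42  0.48  1.95 -0.26  0.84 -0.6 ]
per row [ 0.0105 -0.0241 -0.0018] [-0.     -0.      0.1182]
```

Call:
send_rows(rows="0.0105 -0.0241 0 0 0 0.1182;0.0105 -0.0241 0 0 0 0.1182;0.0105 -0.0241 0 0 0 0.1182;0.0105 -0.0241 0 0 0 0.1182;0.0105 -0.0241 0 0 0 0.1182;0.0105 -0.0241 0 0 0 0.1182;0.0105 -0.0241 0 0 0 0.1182;0.0105 -0.0241 0 0 0 0.1182;0.0105 -0.0241 0 0 0 0.1182;0.0105 -0.0241 0 0 0 0.1182;0.0105 -0.0241 0 0 0 0.1182;0.0105 -0.0241 0 0 0 0.1182;0.0105 -0.0241 0 0 0 0.1182;0.0105 -0.0241 0 0 0 0.1182;0 0 -0.03 0 0 0;0 0 -0.04 0 0 0;0 0 0 0 0 0;0 0 0 0 0 0", grip=0.085)

```text
clock: 17.1
tcp_pos: [0.628, -0.0593, 0.0739]
orientation: [-1.569, 0.097, -0.09]
contact_force: [0.2, 0.7, 0.0]
grip_width: 0.0844
```

Run:
```python
from h import *
go(.6285,-.0595,.0,83.2)
f=grab('top','d.png'); hsv=cv2.cvtColor(f['pixels'],cv2.COLOR_RGB2HSV)
m=((hsv[...,0]>12)&(hsv[...,0]<28)&(hsv[...,2]>190)&(hsv[...,1]>40)&(hsv[...,1]<115)).astype(np.uint8)
cs,_=cv2.findContours(m,cv2.RETR_EXTERNAL,cv2.CHAIN_APPROX_NONE)
a=np.radians(-11.6);B=np.array([[np.cos(a),np.sin(a)],[-np.sin(a),np.cos(a)]])
for c in cs:
    if cv2.contourArea(c)<100: continue
    z=.038
    w=np.array([onplane(f,*p,z)[:2] for p in c[:,0].astype(float)]).astype(np.float32)
    w=((w-np.array([.551,.262]))@B.T*1000).astype(np.float32)
    rc=cv2.minAreaRect(w);print(c[:,0].mean(0),np.round(rc,1) if 0 else rc)
crop('d.png','d2.png',60,120,360,290,2.6)
```

```text
t 17.1 pos [ 0.628  -0.0593  0.0739] jaw 83.18 d [ 0.0005 -0.0002 -0.0739] |d| 0.074 w [-0.    -0.004  0.   ] F [0.2 0.7 0. ] grip 0.0844 J [-0.1   0.59  0.14  1.79 -0.11  0.77  1.54]
[132.2605042  230.21848739] ((-71.5670166015625, -0.28731536865234375), (17.29819107055664, 146.8638916015625), 0.44009655714035034)
[145.52586207 178.49137931] ((69.37113952636719, -1.0246963500976562), (146.79800415039062, 18.379852294921875), 89.92188262939453)
[407.64948454 139.36082474] ((320.2481994628906, -667.5416870117188), (92.6478271484375, 95.71607208251953), 11.935011863708496)
```

View pics/d2.png

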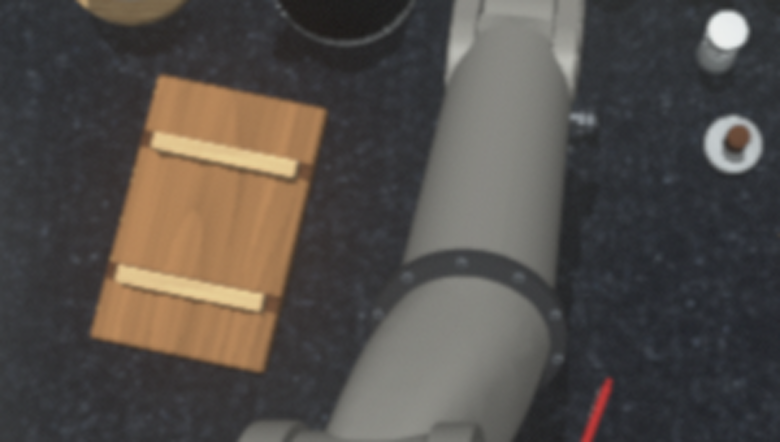

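Call:
send_rows(rows="0.0005 0 -0.03 0 0 0;0 0 -0.03 0 0 0;0 0 -0.0139 0 0 0;0 0 0 0 0 0;0 0 0 0 0 0")

```text
clock: 17.65
tcp_pos: [0.6308, -0.0595, 0.0028]
orientation: [-1.569, 0.092, -0.095]
contact_force: [0.5, -0.9, 0.6]
grip_width: 0.0852
```

Call:
send_rows(rows="0 0 0 0 0 0;0 0 0 0 0 0;0 0 0 0 0 0;0 0 0 0 0 0;0 0 0 0 0 0;0 0 0 0 0 0", grip=0.045, grip_force=60)

```text
clock: 18.25
tcp_pos: [0.631, -0.0595, 0.0033]
orientation: [-1.568, 0.092, -0.096]
contact_force: [-1.5, -0.3, 6.9]
grip_width: 0.0579
```

Run:
```python
from h import *
go(.6285,-.0595,.0,83.2)
f=grab('side','e.png');crop('e.png','e2.png',190,160,380,310,4)
```

```text
t 18.25 pos [ 0.631  -0.0595  0.0033] jaw 83.16 d [-0.0025  0.     -0.0033] |d| 0.004 w [-0.     0.003  0.001] F [-1.5 -0.3  6.9] grip 0.0579 J [-0.09  0.69  0.12  1.81 -0.12  0.65  1.55]
```

View pics/e2.png

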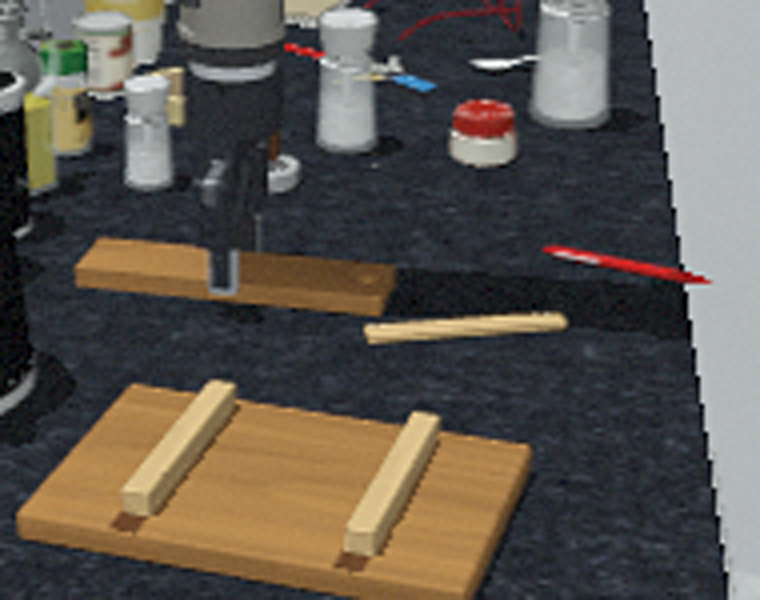

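Call:
send_rows(rows="0 0 0.02 0 0 0;0 0 0.04 0 0 0;0 0 0.04 0 0 0;0 0 0.03 0 0 0;0 0 0 0 0 0;0 0 0 0 0 0")

```text
clock: 18.9
tcp_pos: [0.63, -0.0595, 0.1323]
orientation: [-1.568, 0.092, -0.095]
contact_force: [0.2, 0.5, -2.2]
grip_width: 0.0584
```

Run:
```python
from h import *
a=np.radians(-11.6)
tx,ty=.551+.0025*np.cos(a),.262+.0025*np.sin(a);print(tx,ty)
go(tx,ty,.13,78.4,12)
```

```text
0.5534489381239984 0.2614973051971351
t 18.9 pos [ 0.63   -0.0595  0.1323] jaw 83.17 d [-0.0766  0.321  -0.0023] |d| 0.33 w [-0.     0.002 -0.083] F [ 0.2  0.5 -2.2] grip 0.0584 J [-0.12  0.51  0.15  1.76 -0.1   0.88  1.53]
per row [-0.0064  0.0267 -0.0002] [-0.      0.0002 -0.0069]
```

Call:
send_rows(rows="-0.0255 0 0 0 0 -0.0069;-0.0255 0 0 0 0 -0.0069;-0.0256 0.02 0 0 0 -0.0069;0 0.03 0 0 0 -0.0069;0 0.03 0 0 0 -0.0069;0 0.03 0 0 0 -0.0069;0 0.03 0 0 0 -0.0069;0 0.03 0 0 0 -0.0069;0 0.03 0 0 0 -0.0069;0 0.03 0 0 0 -0.0069;0 0.03 0 0 0 -0.0069;0 0.03 0 0 0 -0.007;0 0.031 0 0 0 0;0 0 -0.03 0 0 0;0 0 -0.03 0 0 0;0 0 0 0 0 0;0 0 0 0 0 0")

```text
clock: 20.6
tcp_pos: [0.5522, 0.2607, 0.0703]
orientation: [-1.567, 0.161, -0.157]
contact_force: [-0.6, 0.3, -1.1]
grip_width: 0.0581
```

Run:
```python
from h import *
go(.5534,.2615,.0425,78.4)
f=grab('side','f.png');crop('f.png','f2.png',170,160,370,310,4)
```

```text
t 20.6 pos [0.5522 0.2607 0.0703] jaw 78.4 d [ 0.0012  0.0008 -0.0278] |d| 0.028 w [ 0.002 -0.003  0.   ] F [-0.6  0.3 -1.1] grip 0.0581 J [-0.61  0.56  0.1   1.84 -0.08  0.74  0.89]
```

View pics/f2.png

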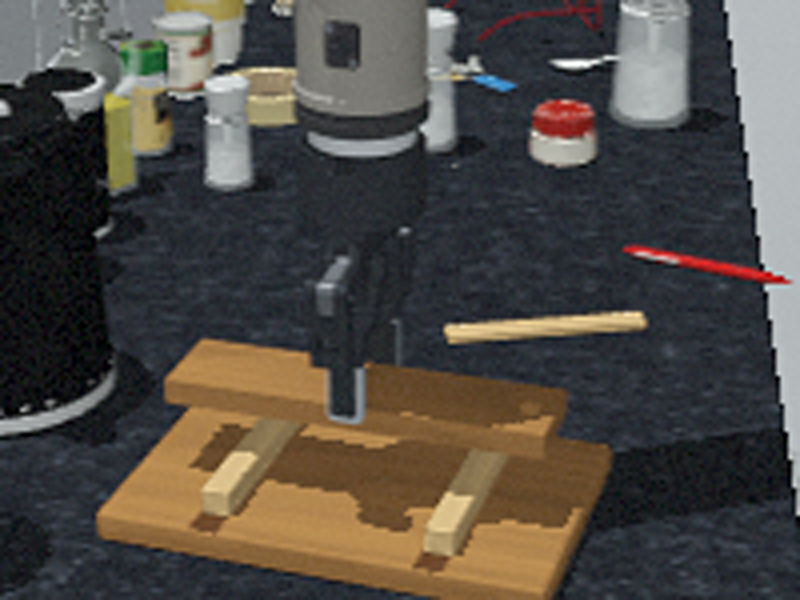

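Call:
send_rows(rows="0.001 0.0005 -0.015 0 0 0;0 0 -0.009 0 0 0;0 0 -0.003 0 0 0;0 0 0 0 0 0;0 0 0 0 0 0")

```text
clock: 21.15
tcp_pos: [0.5543, 0.262, 0.0444]
orientation: [-1.565, 0.159, -0.159]
contact_force: [-0.0, -0.1, -1.6]
grip_width: 0.0583
```

Run:
```python
from h import *
go(.5534,.2615,.0415,78.4)
```

```text
t 21.15 pos [0.5543 0.262  0.0444] jaw 78.41 d [-0.0009 -0.0005 -0.0029] |d| 0.003 w [-0.  0. -0.] F [-0.  -0.1 -1.6] grip 0.0583 J [-0.61  0.6   0.09  1.85 -0.08  0.69  0.89]
```

Call:
send_rows(rows="-0.0009 -0.0005 -0.002 0 0 0;0 0 -0.0005 0 0 0;0 0 0 0 0 0;0 0 0 0 0 0")

```text
clock: 21.55
tcp_pos: [0.5533, 0.2616, 0.0419]
orientation: [-1.565, 0.159, -0.159]
contact_force: [0.1, -0.3, -2.8]
grip_width: 0.0582
```

Run:
```python
from h import *
go(.5534,.2615,.0415,78.4)
```

```text
t 21.55 pos [0.5533 0.2616 0.0419] jaw 78.42 d [ 0.0001 -0.0001 -0.0004] |d| 0.0 w [-0.  0. -0.] F [ 0.1 -0.3 -2.8] grip 0.0582 J [-0.61  0.61  0.09  1.85 -0.08  0.69  0.89]
```

Call:
send_rows(rows="0 0 -0.001 0 0 0;0 0 0 0 0 0;0 0 0 0 0 0")

```text
clock: 21.85
tcp_pos: [0.5534, 0.2616, 0.0413]
orientation: [-1.565, 0.158, -0.159]
contact_force: [-2.1, 0.3, 5.9]
grip_width: 0.0581
```

Call:
send_rows(rows="0 0 0 0 0 0;0 0 0 0 0 0;0 0 0 0 0 0;0 0 0 0 0 0;0 0 0.02 0 0 0;0 0 0.04 0 0 0;0 0 0.05 0 0 0;0 0 0.05 0 0 0;0 0 0 0 0 0;0 0 0 0 0 0", grip=0.085)

```text
clock: 22.85
tcp_pos: [0.5539, 0.2619, 0.2021]
orientation: [-1.563, 0.157, -0.161]
contact_force: [-0.5, -0.6, -0.4]
grip_width: 0.085
```

Run:
```python
from h import *
go(.5755,-.379,.2,60,20)
f=grab('side','g.png');crop('g.png','g2.png',170,160,370,310,4)
```

```text
t 22.85 pos [0.5539 0.2619 0.2021] jaw 78.42 d [ 0.0216 -0.6409 -0.0021] |d| 0.641 w [-0.001  0.003 -0.321] F [-0.5 -0.6 -0.4] grip 0.085 J [-0.63  0.4   0.12  1.75 -0.06  0.99  0.87]
per row [ 0.0011 -0.032  -0.0001] [-0.0001  0.0001 -0.0161]
```

View pics/g2.png

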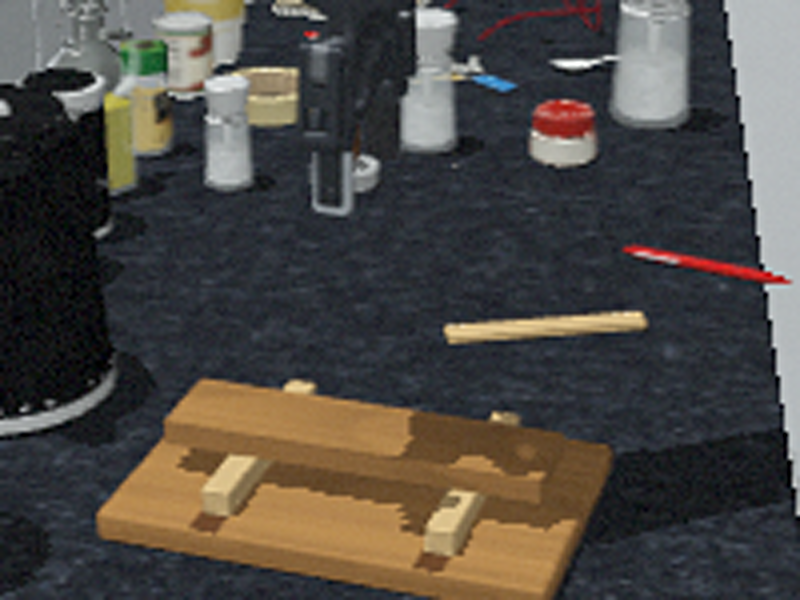

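Call:
send_rows(rows="0.0012 -0.0356 0 0 0 -0.018;0.0012 -0.0356 0 0 0 -0.018;0.0012 -0.0356 0 0 0 -0.018;0.0012 -0.0356 0 0 0 -0.018;0.0012 -0.0356 0 0 0 -0.018;0.0012 -0.0356 0 0 0 -0.018;0.0012 -0.0356 0 0 0 -0.018;0.0012 -0.0356 0 0 0 -0.018;0.0012 -0.0356 0 0 0 -0.018;0.0012 -0.0356 0 0 0 -0.018;0.0012 -0.0356 0 0 0 -0.018;0.0012 -0.0356 0 0 0 -0.018;0.0012 -0.0356 0 0 0 -0.018;0.0012 -0.0356 0 0 0 -0.018;0.0012 -0.0356 0 0 0 -0.018;0.0012 -0.0356 0 0 0 -0.018;0.0012 -0.0356 0 0 0 -0.018;0.0012 -0.0356 0 0 0 -0.018;0 0 0 0 0 0;0 0 0 0 0 0")

```text
clock: 24.9
tcp_pos: [0.5733, -0.3796, 0.1982]
orientation: [-1.53, 0.417, -0.411]
contact_force: [0.5, 1.1, -0.7]
grip_width: 0.0848
```

Run:
```python
from h import *
go(.5755,-.379,.081,60)
a=np.radians(-11.6);B=np.array([[np.cos(a),np.sin(a)],[-np.sin(a),np.cos(a)]])
f=grab('top','i.png'); hsv=cv2.cvtColor(f['pixels'],cv2.COLOR_RGB2HSV)
crop('i.png','i2.png',60,120,440,290,2)
```

```text
t 24.9 pos [ 0.5733 -0.3796  0.1982] jaw 59.74 d [ 0.0022  0.0006 -0.1172] |d| 0.117 w [-0.001 -0.004  0.004] F [ 0.5  1.1 -0.7] grip 0.0848 J [ 0.25  0.55  0.36  1.57 -0.21  1.07  1.71]
```

View pics/i2.png

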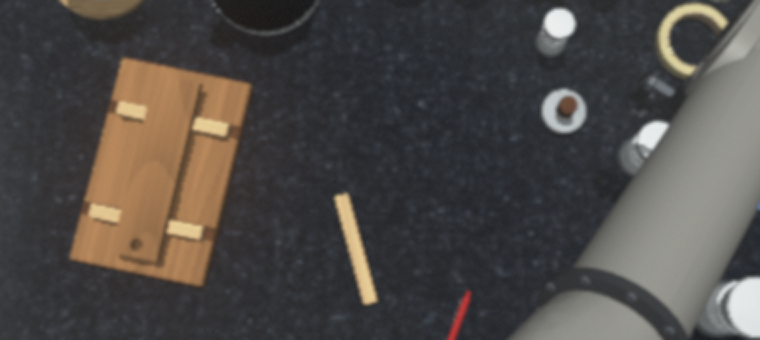

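Run:
```python
from h import *
f=grab('side','j.png');crop('j.png','j2.png',190,60,390,230,4)
t=grab('top')
print('bigmill top',onplane(t,438,273,.17),'base',onplane(t,420,275,0))
# long board corners from side: hole
hsv=cv2.cvtColor(t['pixels'],cv2.COLOR_RGB2HSV)
print(onplane(t,60+137/2,120+243/2,.054))
a=np.radians(-11.6);c=np.array([.551,.262]);print('hole exp',c-.104*np.array([np.cos(a),np.sin(a)]))
```

```text
bigmill top [ 0.36987642 -0.47603807  0.17      ] base [ 0.36619176 -0.48599003  0.        ]
[0.45032942 0.28003334 0.054     ]
hole exp [0.44912417 0.2829121 ]
```

View pics/j2.png

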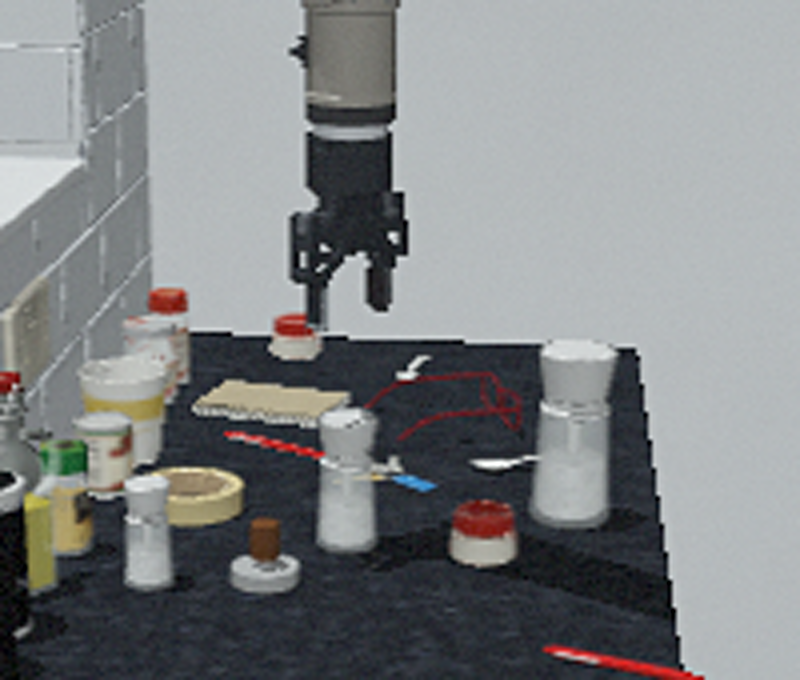

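Call:
send_rows(rows="0.0022 0.0006 -0.03 0 0 0.004;0 0 -0.03 0 0 0;0 0 -0.03 0 0 0;0 0 -0.02 0 0 0;0 0 -0.008 0 0 0;0 0 0 0 0 0;0 0 0 0 0 0")

```text
clock: 25.75
tcp_pos: [0.5778, -0.3786, 0.0839]
orientation: [-1.532, 0.408, -0.41]
contact_force: [-0.5, 0.2, -0.1]
grip_width: 0.0848
```

Run:
```python
from h import *
go(.5755,-.379,.079,60)
f=grab('side','k.png');crop('k.png','k2.png',190,60,390,230,4)
```

```text
t 25.75 pos [ 0.5778 -0.3786  0.0839] jaw 60.12 d [-0.0023 -0.0004 -0.0049] |d| 0.005 w [ 0.001  0.001 -0.002] F [-0.5  0.2 -0.1] grip 0.0848 J [ 0.27  0.67  0.32  1.64 -0.26  0.86  1.75]
```

View pics/k2.png

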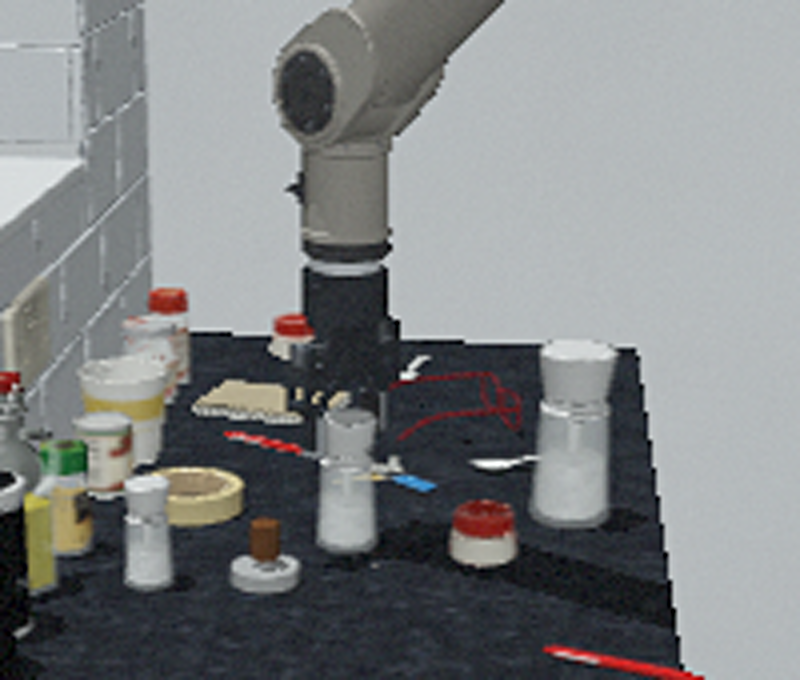

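Run:
```python
from h import *
f=grab('side');t=grab('top','l.png')
o=r.get_obs(); p=o['tcp_pos']; M=R.from_rotvec(o['orientation']).as_matrix()
for nm,q in dict(tcp=p,f1=p+.045*M[:,2]+[0,0,.013],f2=p-.045*M[:,2]+[0,0,.013],millrim=np.array([.575,-.379,.123]),millbase=np.array([.575,-.379,0])).items():
    s=proj(f,q); print(nm,s.round(1),'crop',((s-[190,60])*4).round(), 'top',proj(t,q).round(1))
im=cv2.imread('pics/k.png')
# triangulate mill top: top rim center ellipse
print('top rim center (top0)',388.6,190)
crop('l.png','l2.png',340,130,440,260,6)
```

```text
tcp [274.8 173.8] crop [339. 455.] top [385.2 191.6]
f1 [267.5 173.5] crop [310. 454.] top [370.9 182. ]
f2 [282.  167.4] crop [368. 430.] top [401.9 199.5]
millrim [275.7 163.6] crop [343. 414.] top [388.8 190.1]
millbase [275.4 195.7] crop [342. 543.] top [377.9 198. ]
top rim center (top0) 388.6 190
```

View pics/l2.png

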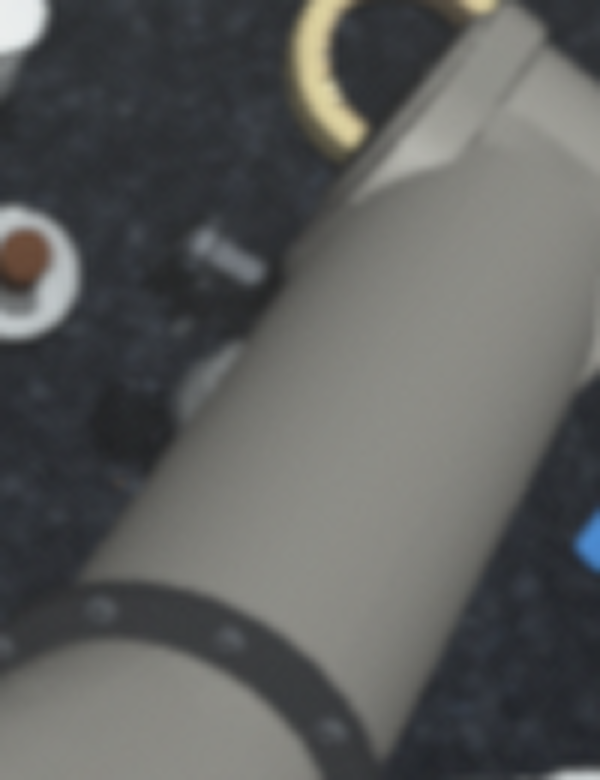

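Run:
```python
from h import *
crop('k.png','k3.png',250,135,310,205,9)
```

```text
(no output)
```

View pics/k3.png

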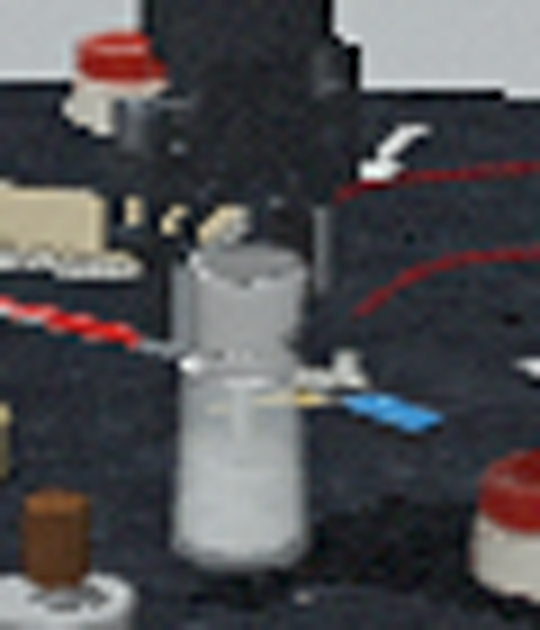

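Call:
send_rows(rows="-0.0023 0 -0.004 0 0 0;0 0 0 0 0 0;0 0 0 0 0 0")

```text
clock: 26.2
tcp_pos: [0.5745, -0.3787, 0.0788]
orientation: [-1.532, 0.41, -0.409]
contact_force: [-0.1, -0.2, 0.0]
grip_width: 0.085
```

Call:
send_rows(rows="0 0 0 0 0 0;0 0 0 0 0 0;0 0 0 0 0 0;0 0 0 0 0 0;0 0 0 0 0 0;0 0 0 0 0 0;0 0 0 0 0 0", grip=0.03, grip_force=60)

```text
clock: 26.9
tcp_pos: [0.575, -0.3789, 0.0793]
orientation: [-1.532, 0.409, -0.41]
contact_force: [-0.8, 1.3, 5.3]
grip_width: 0.0485
```

Call:
send_rows(rows="0 0 0.02 0 0 0;0 0 0.04 0 0 0;0 0 0.04 0 0 0;0 0 0.04 0 0 0;0 0 0 0 0 0;0 0 0 0 0 0")

```text
clock: 27.5
tcp_pos: [0.5745, -0.3784, 0.2184]
orientation: [-1.531, 0.409, -0.409]
contact_force: [-0.4, 0.3, -6.0]
grip_width: 0.0483
```

Run:
```python
from h import *
go(.4824,.276,.22,78.4,16)
f=grab('side','m.png');crop('m.png','m2.png',190,60,390,230,4)
```

```text
t 27.5 pos [ 0.5745 -0.3784  0.2184] jaw 60.09 d [-0.0921  0.6544  0.0016] |d| 0.661 w [-0.   -0.    0.32] F [-0.4  0.3 -6. ] grip 0.0483 J [ 0.24  0.53  0.37  1.55 -0.21  1.1   1.71]
per row [-0.0058  0.0409  0.0001] [-0.   -0.    0.02]
```

View pics/m2.png

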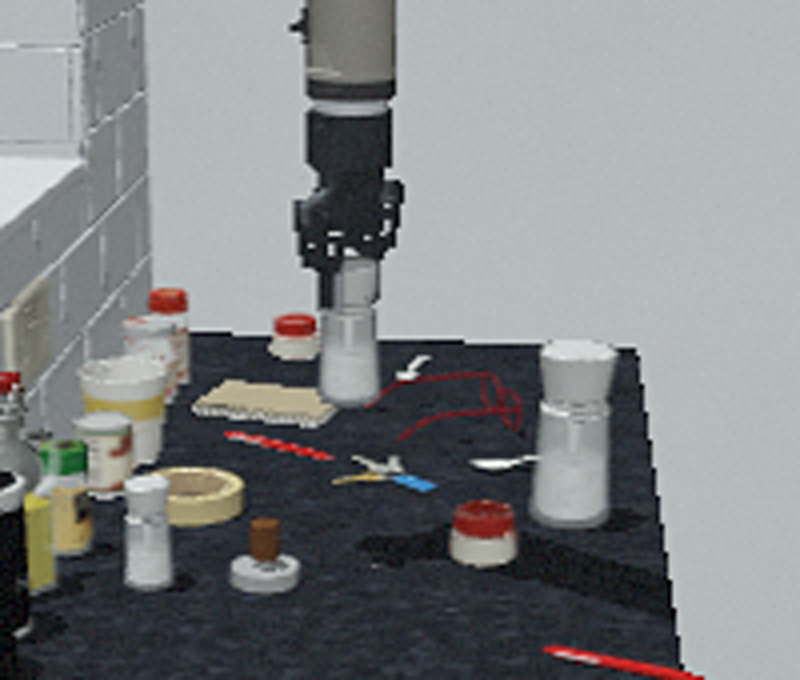

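Call:
send_rows(rows="-0.0051 0.0363 0 0 0 0.0178;-0.0051 0.0363 0 0 0 0.0178;-0.0051 0.0363 0 0 0 0.0178;-0.0051 0.0363 0 0 0 0.0178;-0.0051 0.0363 0 0 0 0.0178;-0.0051 0.0363 0 0 0 0.0178;-0.0051 0.0363 0 0 0 0.0178;-0.0051 0.0363 0 0 0 0.0178;-0.0051 0.0363 0 0 0 0.0178;-0.0051 0.0363 0 0 0 0.0178;-0.0051 0.0363 0 0 0 0.0178;-0.0051 0.0363 0 0 0 0.0178;-0.0051 0.0363 0 0 0 0.0178;-0.0051 0.0363 0 0 0 0.0178;-0.0051 0.0363 0 0 0 0.0178;-0.0051 0.0363 0 0 0 0.0178;-0.0051 0.0363 0 0 0 0.0178;-0.0051 0.0363 0 0 0 0.0178;0 0 0 0 0 0;0 0 0 0 0 0")

```text
clock: 29.55
tcp_pos: [0.4811, 0.275, 0.2162]
orientation: [-1.568, 0.159, -0.153]
contact_force: [0.3, -0.5, -3.2]
grip_width: 0.0484
```

Call:
send_rows(rows="0 0 -0.03 0 0 0;0 0 -0.02 0 0 0;0 0 0 0 0 0;0 0 0 0 0 0")

```text
clock: 29.95
tcp_pos: [0.4827, 0.2733, 0.1682]
orientation: [-1.567, 0.161, -0.158]
contact_force: [-0.0, -0.0, -3.3]
grip_width: 0.0479
```

Run:
```python
from h import *
go(.4824,.276,.134,78.4)
f=grab('side','n.png');crop('n.png','n2.png',180,110,380,310,3)
```

```text
t 29.95 pos [0.4827 0.2733 0.1682] jaw 78.36 d [-0.0003  0.0027 -0.0342] |d| 0.034 w [ 0.002 -0.002  0.001] F [-0.  -0.  -3.3] grip 0.0479 J [-0.67  0.35  0.05  1.91 -0.02  0.88  0.76]
```

View pics/n2.png

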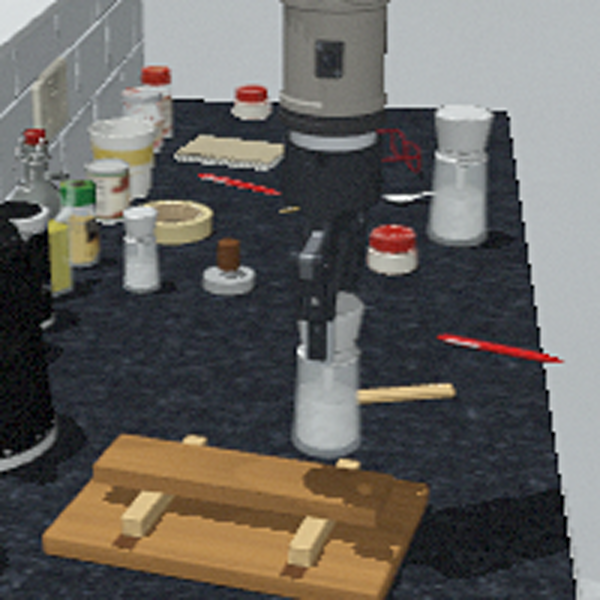

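Run:
```python
from h import *
f=grab('side','n.png')
o=r.get_obs();c=o['tcp_pos'];b=c[2]-.0793
im=cv2.resize(cv2.imread('pics/n.png'),None,fx=8,fy=8,interpolation=cv2.INTER_CUBIC)
for z,d in((0,.056),(.078,.056),(.088,.048),(.123,.052)):
    p=np.array([proj(f,[c[0]+d/2*np.cos(a),c[1]+d/2*np.sin(a),b+z]) for a in np.linspace(0,6.283,50)])
    cv2.polylines(im,[np.round((p+.5)*8).astype(int)],True,(0,255,0),1,cv2.LINE_AA)
q=proj(f,[c[0],c[1],b+.05])*8; x,y=q.astype(int)
cv2.imwrite('pics/n3.png',im[y-300:y+270,x-250:x+250])
```

```text
(no output)
```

View pics/n3.png

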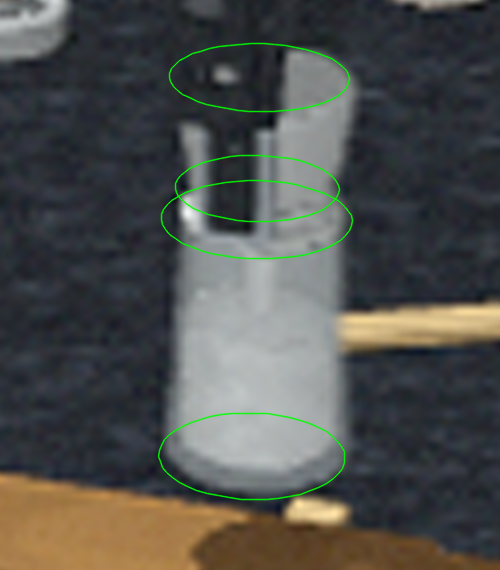

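Call:
send_rows(rows="-0.0003 0.0027 -0.015 0 0 0;0 0 -0.01 0 0 0;0 0 -0.005 0 0 0;0 0 0 0 0 0;0 0 0 0 0 0")

```text
clock: 30.55
tcp_pos: [0.4829, 0.2774, 0.1391]
orientation: [-1.565, 0.158, -0.159]
contact_force: [-0.1, -0.6, -4.0]
grip_width: 0.0482
```

Run:
```python
from h import *
go(.4824,.276,.1333,78.4)
```

```text
t 30.55 pos [0.4829 0.2774 0.1391] jaw 78.43 d [-0.0005 -0.0014 -0.0058] |d| 0.006 w [-0.     0.    -0.001] F [-0.1 -0.6 -4. ] grip 0.0482 J [-0.67  0.39  0.05  1.93 -0.03  0.82  0.76]
```

Call:
send_rows(rows="-0.0005 -0.0014 -0.003 0 0 0;0 0 -0.001 0 0 0;0 0 -0.001 0 0 0;0 0 0 0 0 0;0 0 0 0 0 0")

```text
clock: 31.05
tcp_pos: [0.4822, 0.2761, 0.1338]
orientation: [-1.565, 0.158, -0.158]
contact_force: [0.1, 0.7, -4.1]
grip_width: 0.0484
```

Run:
```python
from h import *
go(.4824,.276,.1333,78.4)
```

```text
t 31.05 pos [0.4822 0.2761 0.1338] jaw 78.44 d [ 0.0002 -0.0001 -0.0005] |d| 0.001 w [-0.     0.    -0.001] F [ 0.1  0.7 -4.1] grip 0.0484 J [-0.67  0.4   0.05  1.94 -0.03  0.81  0.76]
```

Call:
send_rows(rows="0 0 -0.001 0 0 0;0 0 0 0 0 0;0 0 0 0 0 0")

```text
clock: 31.35
tcp_pos: [0.4825, 0.2761, 0.1333]
orientation: [-1.564, 0.158, -0.159]
contact_force: [-0.7, -1.5, 2.0]
grip_width: 0.0485
```

Touching (net +5 N). Release slowly, lift.

Call:
send_rows(rows="0 0 0 0 0 0;0 0 0 0 0 0;0 0 0 0 0 0;0 0 0 0 0 0;0 0 0.02 0 0 0;0 0 0.04 0 0 0;0 0 0.04 0 0 0;0 0 0 0 0 0;0 0 0 0 0 0", grip=0.085)

```text
clock: 32.25
tcp_pos: [0.4825, 0.2764, 0.2337]
orientation: [-1.563, 0.157, -0.16]
contact_force: [0.6, -0.8, -0.4]
grip_width: 0.085
```

Run:
```python
from h import *
go(.6357,-.2777,.2,60,18)
f=grab('side','p.png');crop('p.png','p2.png',180,110,380,310,3)
t=grab('top'); im=cv2.cvtColor(t['pixels'],cv2.COLOR_RGB2HSV)
m=((im[...,0]<20)&(im[...,1]>80)&(im[...,2]>30)).astype(np.uint8); x=np.zeros_like(m); x[160:190,330:356]=m[160:190,330:356]
cs,_=cv2.findContours(x,cv2.RETR_EXTERNAL,cv2.CHAIN_APPROX_NONE)
for c in cs: (q,rr)=cv2.minEnclosingCircle(c); print('knob',q,rr,onplane(t,*q,.054))
```

```text
t 32.25 pos [0.4825 0.2764 0.2337] jaw 78.44 d [ 0.1532 -0.5541 -0.0337] |d| 0.576 w [-0.001  0.002 -0.322] F [ 0.6 -0.8 -0.4] grip 0.085 J [-0.68  0.28  0.06  1.85 -0.02  1.02  0.75]
per row [ 0.0085 -0.0308 -0.0019] [-0.0001  0.0001 -0.0179]
knob (343.5, 172.875) 4.155292510986328 [ 0.6331751  -0.27733031  0.054     ]
```

View pics/p2.png

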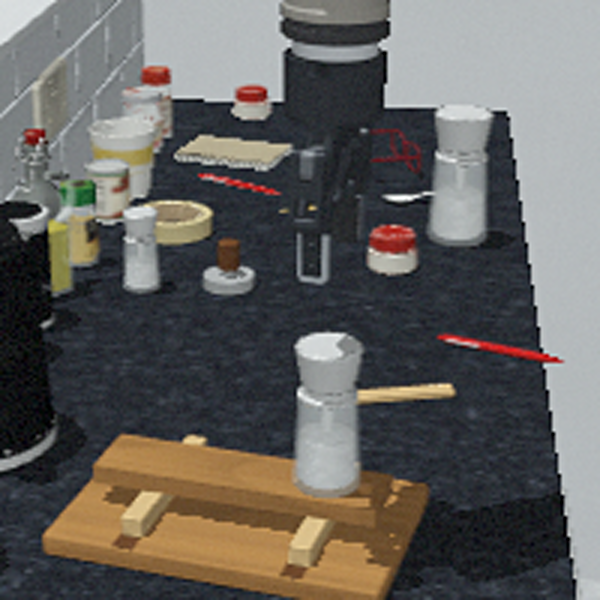

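Call:
send_rows(rows="0.0085 -0.0308 0 0 0 -0.0179;0.0085 -0.0308 0 0 0 -0.0179;0.0085 -0.0308 0 0 0 -0.0179;0.0085 -0.0308 0 0 0 -0.0179;0.0085 -0.0308 0 0 0 -0.0179;0.0085 -0.0308 0 0 0 -0.0179;0.0085 -0.0308 0 0 0 -0.0179;0.0085 -0.0308 0 0 0 -0.0179;0.0085 -0.0308 0 0 0 -0.0179;0.0085 -0.0308 0 0 0 -0.0179;0.0085 -0.0308 0 0 0 -0.0179;0.0085 -0.0308 0 0 0 -0.0179;0.0085 -0.0308 0 0 0 -0.0179;0.0085 -0.0308 0 0 0 -0.0179;0.0085 -0.0308 0 0 0 -0.0179;0.0085 -0.0308 0 0 0 -0.0179;0.0085 -0.0308 0 0 0 -0.0179;0.0085 -0.0308 0 0 0 -0.0179;0 0 0 0 0 0;0 0 0 0 0 0", grip=0.055)

```text
clock: 34.35
tcp_pos: [0.6341, -0.2788, 0.2307]
orientation: [-1.531, 0.414, -0.409]
contact_force: [0.6, 0.4, -1.3]
grip_width: 0.0551
```

Call:
send_rows(rows="0 0 -0.04 0 0 0;0 0 -0.04 0 0 0;0 0 -0.04 0 0 0;0 0 -0.02 0 0 0;0 0 0 0 0 0;0 0 0 0 0 0")

```text
clock: 34.95
tcp_pos: [0.6353, -0.2771, 0.0928]
orientation: [-1.531, 0.41, -0.409]
contact_force: [0.2, 0.2, 0.7]
grip_width: 0.055
```

Run:
```python
from h import *
go(.635,-.2775,.024,60)
```

```text
t 34.95 pos [ 0.6353 -0.2771  0.0928] jaw 60.06 d [-0.0003 -0.0004 -0.0688] |d| 0.069 w [-0.001 -0.001 -0.001] F [0.2 0.2 0.7] grip 0.055 J [ 0.12  0.66  0.3   1.63 -0.24  0.88  1.56]
```

Call:
send_rows(rows="-0.0003 -0.0004 -0.03 0 0 0;0 0 -0.03 0 0 0;0 0 -0.008 0 0 0;0 0 0 0 0 0;0 0 0 0 0 0")

```text
clock: 35.45
tcp_pos: [0.6362, -0.2793, 0.0269]
orientation: [-1.532, 0.408, -0.413]
contact_force: [0.5, 0.3, 0.2]
grip_width: 0.0547
```

Run:
```python
from h import *
go(.635,-.2775,.024,60)
f=grab('side','q.png');crop('q.png','q2.png',220,130,320,220,6)
```

```text
t 35.45 pos [ 0.6362 -0.2793  0.0269] jaw 59.99 d [-0.0012  0.0018 -0.0029] |d| 0.004 w [0.001 0.003 0.   ] F [0.5 0.3 0.2] grip 0.0547 J [ 0.14  0.75  0.27  1.65 -0.26  0.77  1.58]
```

View pics/q2.png

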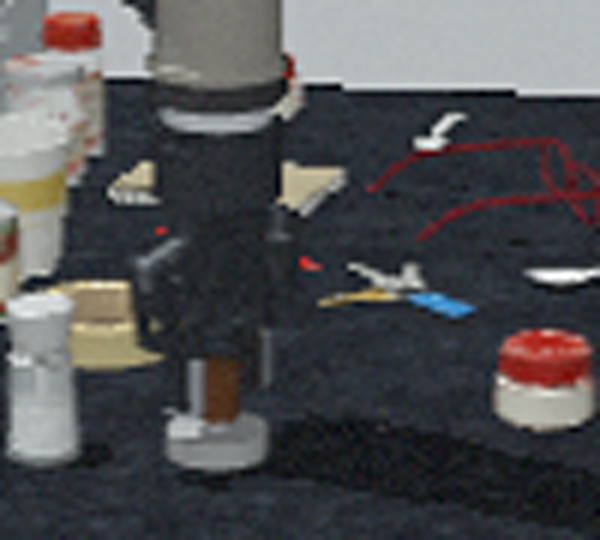

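Good: the fingers straddle the knob. Close and lift.

Call:
send_rows(rows="-0.0012 0.0018 0 0 0 0;0 0 0 0 0 0;0 0 0 0 0 0;0 0 0 0 0 0;0 0 0 0 0 0;0 0 0 0 0 0;0 0 0 0 0 0", grip=0.01)

```text
clock: 36.2
tcp_pos: [0.6344, -0.2767, 0.0261]
orientation: [-1.531, 0.409, -0.411]
contact_force: [-0.8, 1.2, 7.1]
grip_width: 0.0246
```

Call:
send_rows(rows="0 0 0.02 0 0 0;0 0 0.04 0 0 0;0 0 0.04 0 0 0;0 0 0.04 0 0 0;0 0 0 0 0 0;0 0 0 0 0 0")

```text
clock: 36.8
tcp_pos: [0.6334, -0.2769, 0.1649]
orientation: [-1.531, 0.41, -0.411]
contact_force: [-0.7, 0.0, -6.0]
grip_width: 0.0245
```

Run:
```python
from h import *
go(.6196,.2479,.165,78.4,16)
f=grab('side','s.png');crop('s.png','s2.png',220,110,320,220,5)
```

```text
t 36.8 pos [ 0.6334 -0.2769  0.1649] jaw 59.98 d [-1.380e-02  5.248e-01  1.000e-04] |d| 0.525 w [-0.     0.     0.321] F [-0.7  0.  -6. ] grip 0.0245 J [ 0.1   0.58  0.33  1.59 -0.21  1.    1.54]
per row [-0.0009  0.0328  0.    ] [-0.      0.      0.0201]
```

View pics/s2.png

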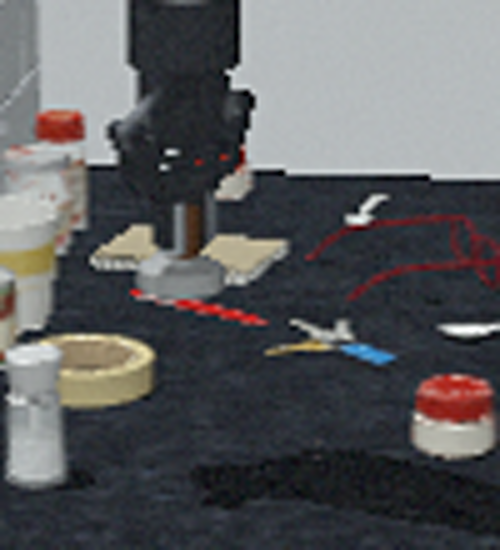

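Call:
send_rows(rows="-0.0009 0.0328 0 0 0 0.0201;-0.0009 0.0328 0 0 0 0.0201;-0.0009 0.0328 0 0 0 0.0201;-0.0009 0.0328 0 0 0 0.0201;-0.0009 0.0328 0 0 0 0.0201;-0.0009 0.0328 0 0 0 0.0201;-0.0009 0.0328 0 0 0 0.0201;-0.0009 0.0328 0 0 0 0.0201;-0.0009 0.0328 0 0 0 0.0201;-0.0009 0.0328 0 0 0 0.0201;-0.0009 0.0328 0 0 0 0.0201;-0.0009 0.0328 0 0 0 0.0201;-0.0009 0.0328 0 0 0 0.0201;-0.0009 0.0328 0 0 0 0.0201;-0.0009 0.0328 0 0 0 0.0201;-0.0009 0.0328 0 0 0 0.0201;0 0 0 0 0 0;0 0 -0.03 0 0 0;0 0 -0.02 0 0 0;0 0 0 0 0 0")

```text
clock: 38.85
tcp_pos: [0.615, 0.2461, 0.1089]
orientation: [-1.571, 0.166, -0.151]
contact_force: [-1.2, 0.2, -5.5]
grip_width: 0.024
```

Run:
```python
from h import *
go(.6196,.2479,.082,78.4)
f=grab('side','u.png');crop('u.png','u2.png',180,130,370,320,3)
```

```text
t 38.85 pos [0.615  0.2461 0.1089] jaw 78.42 d [ 0.0046  0.0018 -0.0269] |d| 0.027 w [ 0.005 -0.01  -0.   ] F [-1.2  0.2 -5.5] grip 0.024 J [-0.59  0.59  0.17  1.69 -0.12  0.88  0.99]
```

View pics/u2.png

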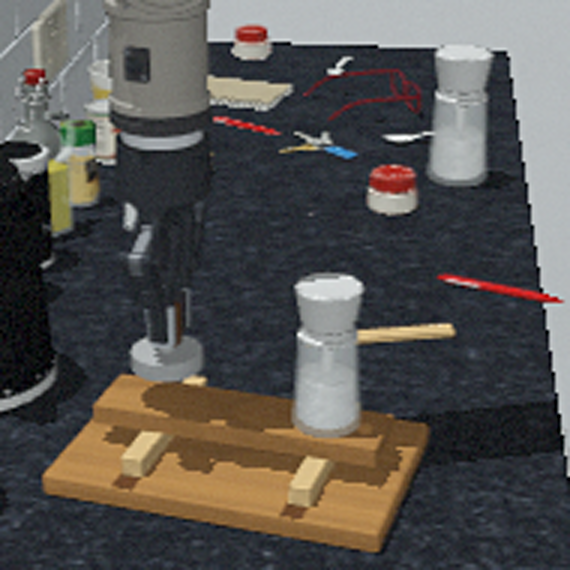

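Call:
send_rows(rows="0 0 0 0 0 0;0 0 -0.01 0 0 0;0 0 -0.01 0 0 0;0 0 0 0 0 0;0 0 0 0 0 0")

```text
clock: 39.4
tcp_pos: [0.6189, 0.2477, 0.0944]
orientation: [-1.565, 0.159, -0.158]
contact_force: [-0.2, 0.5, -4.4]
grip_width: 0.0246
```

Run:
```python
from h import *
go(.6196,.2479,.0805,78.4)
```

```text
t 39.4 pos [0.6189 0.2477 0.0944] jaw 78.41 d [ 0.0007  0.0002 -0.0139] |d| 0.014 w [ 0.    -0.001 -0.   ] F [-0.2  0.5 -4.4] grip 0.0246 J [-0.59  0.61  0.16  1.69 -0.12  0.85  1.  ]
```

Call:
send_rows(rows="0.0007 0 -0.007 0 0 0;0 0 -0.004 0 0 0;0 0 -0.001 0 0 0;0 0 0 0 0 0;0 0 0 0 0 0")

```text
clock: 39.9
tcp_pos: [0.62, 0.2478, 0.0829]
orientation: [-1.565, 0.159, -0.159]
contact_force: [0.4, -0.3, -4.0]
grip_width: 0.0242
```

Call:
send_rows(rows="0 0 -0.001 0 0 0;0 0 0 0 0 0;0 0 0 0 0 0")

```text
clock: 40.2
tcp_pos: [0.6199, 0.2478, 0.0819]
orientation: [-1.565, 0.159, -0.159]
contact_force: [-0.6, 1.1, -4.2]
grip_width: 0.0244
```

Run:
```python
from h import *
go(.6196,.2479,.080,78.4)
```

```text
t 40.2 pos [0.6199 0.2478 0.0819] jaw 78.4 d [-0.0003  0.0001 -0.0019] |d| 0.002 w [-0.  0. -0.] F [-0.6  1.1 -4.2] grip 0.0244 J [-0.59  0.63  0.16  1.7  -0.13  0.83  1.  ]
```

Call:
send_rows(rows="0 0 -0.001 0 0 0;0 0 -0.001 0 0 0;0 0 0 0 0 0;0 0 0 0 0 0")

```text
clock: 40.6
tcp_pos: [0.62, 0.248, 0.0801]
orientation: [-1.565, 0.159, -0.159]
contact_force: [-2.4, -0.5, 1.1]
grip_width: 0.0241
```

Call:
send_rows(rows="0 0 0 0 0 0;0 0 0 0 0 0;0 0 0 0 0 0;0 0 0 0 0 0;0 0 0.02 0 0 0;0 0 0.04 0 0 0;0 0 0.05 0 0 0;0 0 0.05 0 0 0;0 0 0 0 0 0;0 0 0 0 0 0", grip=0.06)

```text
clock: 41.6
tcp_pos: [0.6208, 0.2481, 0.2416]
orientation: [-1.563, 0.157, -0.161]
contact_force: [0.4, -1.1, -0.9]
grip_width: 0.0598
```

Call:
send_rows(rows="0 -0.04 0 0 0 0;0 -0.04 0 0 0 0;0 -0.04 0 0 0 0;0 -0.04 0 0 0 0;0 -0.04 0 0 0 0;0 -0.04 0 0 0 0;0 -0.04 0 0 0 0;0 -0.04 0 0 0 0;0 0 0 0 0 0;0 0 0 0 0 0;0 0 0 0 0 0")

```text
clock: 42.7
tcp_pos: [0.6195, -0.0706, 0.2385]
orientation: [-1.564, 0.159, -0.156]
contact_force: [-0.5, -0.3, 0.4]
grip_width: 0.06
```

Run:
```python
from h import *
go(.6,0,.25,78.4)
f=grab('side','v.png');t=grab('top','w.png')
a=np.radians(-11.6);u=np.array([np.cos(a),np.sin(a)]);v=np.array([-u[1],u[0]]);c=np.array([.551,.262])
def rect(x,y,L,W,z): return [np.r_[c+(x+s*L/2)*u+(y+q*W/2)*v,z] for s,q in((1,1),(1,-1),(-1,-1),(-1,1))]
def circ(x,y,d,z): return [np.r_[c+x*u+y*v+d/2*np.array([np.cos(k),np.sin(k)]),z] for k in np.linspace(0,6.283,40)]
S=[rect(0,0,.28,.18,.02),rect(0,0,.24,.06,.054),rect(.07,0,.018,.15,.038),rect(-.07,0,.018,.15,.038),circ(-.07,0,.052,.177),circ(-.07,0,.056,.054),circ(.07,0,.06,.07)]
for ff,n,b in((f,'v.png',(180,150,370,320)),(t,'w.png',(80,120,260,270))):
    im=cv2.resize(cv2.imread('pics/'+n),None,fx=4,fy=4,interpolation=cv2.INTER_CUBIC)
    for s in S:
        p=np.array([proj(ff,q) for q in s]); cv2.polylines(im,[np.round((p+.5)*4).astype(int)],True,(0,255,0),1,cv2.LINE_AA)
    cv2.imwrite('pics/ov'+n,im[b[1]*4:b[3]*4,b[0]*4:b[2]*4][:600])
```

```text
t 42.7 pos [ 0.6195 -0.0706  0.2385] jaw 78.51 d [-0.0195  0.0706  0.0115] |d| 0.074 w [-0.001 -0.002 -0.002] F [-0.5 -0.3  0.4] grip 0.06 J [-0.2   0.39  0.28  1.69 -0.12  1.08  1.49]
```

View pics/ovv.png

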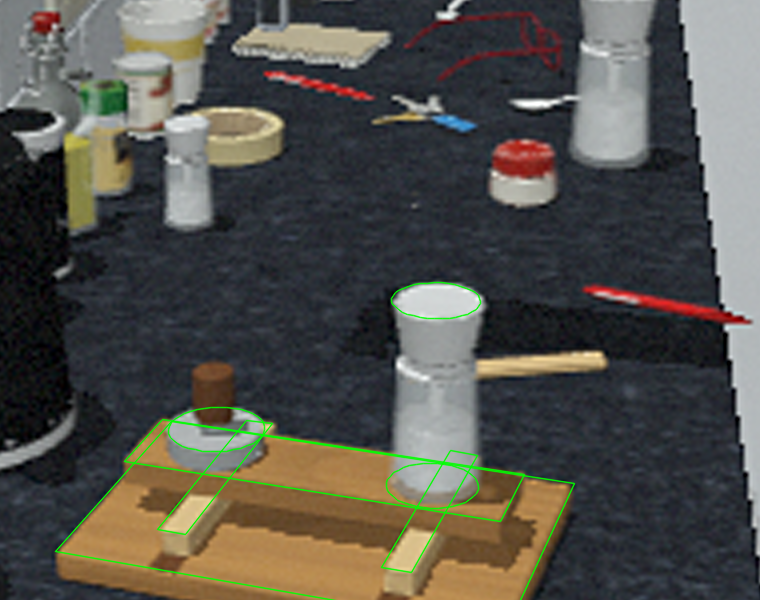

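View pics/ovw.png

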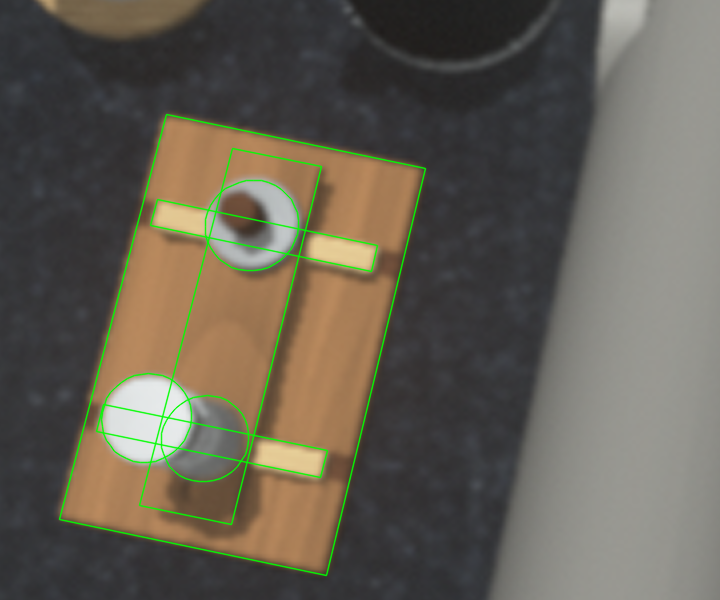

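View pics/w.png

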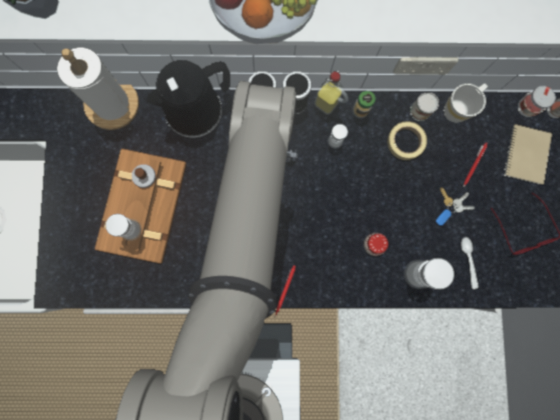

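```bash
python3 -c "
from h import *
print(r.hand_in())"
```

```text
the job is handed in; nothing more can be done
None
```

I finished the job and handed it in at about 43 s of the allowed 128 s. The hand-in gave no verdict.

**What I did:** I put the two thick sticks on the dark stripes and laid the long board across them, hole end toward the robot. The middle-sized mill stands over the stick nearer the hole, and the press weight over the other one. The arm is withdrawn and touches nothing.

**Last checks:**
- **Sticks:** Measured before I laid the board, they were at -71.6 mm and +69.4 mm along the big board, within about 1 mm across and about 0.5° in angle.
- **Board, mill and press:** The final pictures from both cameras match the outlines drawn at the target positions to about 2–3 mm. The mill and press look upright. I compared these by eye rather than measuring again.
- **Flat stick and timer:** I never touched either one. The timer is at the same pixel as at the start. The flat stick looks unmoved in the last side view, but the arm hid it in the last top view.
- **Disagreement:** The side view was about 2 mm off the top view for some outlines, which is within the calibration error. No check failed.

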